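# Lower the lid of a drying press off its wedge and lock it

### The arm

A 6-joint arm with a two-finger parallel gripper is mounted at the origin on a cart in front of the work surface, level with it; the furniture and walls round the work are solid. World frame = base frame: x ahead of the robot, y to its left, z up, the work surface at z = 0. Lengths are in m, angles in degrees, forces in N, time in s.
With the tool pointing down it reaches from about 0.3 to 0.75 m from the base axis. Payload 8.5 kg.
Tool frame: the origin (TCP) lies midway between the tips of the shut fingers; the grasp point (between the pads) lies 19 mm behind it; y points along the fingers, z is the direction in which the jaws open and shut, and the axes are right-handed (so a half turn about y gives the same grasp; the last joint's range is limited). The gripper opens to 85 mm and grips with 20 to 120 N. Pads are 22 mm wide; open, the fingers measure 114 mm over their backs; the gripper's body (76 mm by 85 mm) begins 54 mm behind the grasp point. The pads swing forward as they close: fully open they stand 13 mm farther back than shut.
Start: joints at [51.492, 21.807, 74.336, -0, 83.858, -12.336], TCP at [0.243, 0.494, 0.231] pointing down, gripper open.
Joint ranges: [-178.18, 178.18], [-50.72, 133.34], [12.68, 142.11], [-81.47, 261.47], [9.98, 163.14], [-165.26, 165.26]. Speed limits (degrees/s): [136.94, 136.94, 180, 180, 180, 180].

### API

Orientations are given as a 3x3 rotation matrix whose columns are the frame's x, y, z axes.
In Python, from rig import status, imaging, job gives the robot as it stands. The module is installed in compiled form; this text tells all that it offers.
- The arm moves only by the tool jog_arm, never from a script. Its argument "rows" is a list of rows, each an object of numbers: "hand": the opening, from 0 (shut) to 1 (fully open); "dx", "dy", "dz": the shift along the tool's x, y, z in cm; "ax", "ay", "az": the turn, a rotation vector about the tool's x, y, z in degrees. In form: [{"hand": .., "dx": .., "dy": .., "dz": .., "ax": .., "ay": .., "az": ..}, ...]. A call has exactly 5 rows; each row shifts and turns the commanded pose from where the row before left it, along the tool's axes as they then stand; what a row does not reach is not made up. A row lasts 1/12 s, in which the tool goes at most 41.7 mm and 7.16 degrees, less where a joint would pass 70% of its speed; a pose out of reach is approached as far as the arm can. A call is refused whole if a number of a shift passes 4.17 or a number of a turn 7.16, either way. A call with a gripper value outside its range is refused whole. The fingers move at their own pace and stop on an object; "newtons" is the grip in N (left out, the last holds). Time passes only in rows, so rows that do not move let the fingers close, or fill a call up. It gives the time, the measured TCP pose, the force and the opening at its end, in the units of the state.
- status.observe(): the state, without advancing time (a new reading comes with each control period).
- imaging.get_image(name): name is "scene" or "top"; returns the picture (480x640x3 uint8, red, green, blue); there is no depth.
- imaging.camera_model(name): a dict with "K" (3x3 intrinsics, pixels), "distortion" ([k1, k2, p1, p2, k3] as OpenCV has them; the pictures are not rectified), "position" and "rotation" of the camera in the world. Camera axes: x right, y down, z forward; pixel columns grow to the right and rows downward; lengths in m; the calibration is good to about 2 mm. A picture is of the moment at which its call begins. camera_model takes no time and is no camera call.
- job.close_job(): hands the job in, once; it reports no verdict.
The state is a dict: "time_s": time; "q": joint angles; "qvel": joint speeds; "joint_efforts": joint torques, N m; "position": TCP position; "tool_rot": TCP orientation; "ft_force": force on the tool from outside, world axes, zero at the start; "wrist_torque": the same for the moment, N m; "grip_width": finger opening in m.
Only numpy, scipy, OpenCV 4.12 (cv2) and the standard library are available. Lean on these libraries where they do the work, as an engineer would, in place of code of your own. Each camera call takes 0.05 s, during which the arm holds its last target.

### The job

The heavy lid of the drying press is propped open on a wooden wedge. Work the wedge backward out from under the lid in short tugs of about 2 cm, stopping for half a second after each so that the lid comes down gently on the wedge, and never lift or press the lid itself. Once the lid is shut, lay the wedge on its flat underside in the steel tray, then turn both hand nuts of the press clockwise until they stop; leave the two bottles beside the press and the tape roll where they are.

Things in the scene. Friction and masses are not known exactly. Their poses are not given: they have to be found in the camera images.
- press: Fixed grey drying press. Origin: under the base on the worktop; x points from its front to its hinge (away from the robot), z up. Deck (top of the base) at z 20 mm. The base is 270 mm wide in y, x -50 to +160 mm, and has a 100 mm wide front tongue, x -190 to -50 mm, same height. Lid hinge line along y at x 150, z 46 mm; lid front edge at x -5 mm (lid 210 mm wide).
- lid (a joint): Hinge of the heavy (1.8 kg) steel lid plate, rad: 0 shut, larger = front edge higher. Shut, its underside lies 6 mm and its top 18 mm (ribs 26 mm) above the deck; 0.1 rad lifts the front edge by 15.5 mm. It falls under its own weight; it rests on the wedge at the start (about 0.15 to 0.17 rad).
- wedge: Plain wooden wedge on the press's deck, 190 mm long (x), 36 wide (y), about 0.27 kg. Origin: centre of its flat underside. +x points to the 4 mm thick toe (x +95 mm) under the lid. The ramp rises to 40 mm at x -35; from there to x -95 is a level heel block 60 x 36 x 40 mm. Centre of mass near x -54. At the start 92 to 100 mm of it is under the lid. It drags out along its own -x with 5 to 20 N.
- wedge_toe (a point): Middle of the lower edge of the wedge's thin toe; axes as the wedge's.
- wedge_heel (a point): Centre of the wedge's heel block (20 mm above its underside): where to grip it.
- tray: Fixed shallow open steel tray, 250 (x) x 120 (y) x 22 mm outside, walls 4 mm, floor 4 mm thick. Origin: centre of its underside on the worktop.
- nut_left_grip (a point): Middle of the T-bar of the left (+y) hand nut, on its vertical axis, 69 mm above the worktop. The bar is 64 mm long, 12 mm thick, 22 mm high (z 58 to 80 mm); take it across the 12 mm. Below it, at z 40 to 46 mm, a clamp dog 18 mm wide reaches 46 mm from the axis along the bar. Nut axis at press x -30, y +105 mm.
- nut_left (a joint): Left hand nut, rad: grows clockwise seen from above, from 0 to its stop at 1.4. The bar (and dog) points at angle 1.4 minus this value, anticlockwise from the press's x axis; at the stop the dog lies over the lid's front edge. It starts between 0 and 0.3, turns against light friction (0.1 N m) and stays where left.
- nut_right_grip (a point): The same for the right (-y) hand nut; axis at press x -30, y -105 mm.
- nut_right (a joint): Right hand nut: the same in every way as the left one, also clockwise.
- reagent_bottle: Bystander beside the press: white bottle with a blue cap, 62 mm wide, 137 mm tall, loose; origin under its centre.
- amber_bottle: Bystander beside the press: brown bottle with a blue cap, 56 mm wide, 109 mm tall, loose; origin under its centre.
- tape_roll: Bystander: roll of tape lying flat, 69 mm wide, 19 mm high, loose; origin under its centre.

How it is judged:
By the outcome, as a careful person would: the job done as asked, in the order asked, and still so for the second after the job is handed in, with the robot touching nothing.
It also fails if it takes over 72 s, if anything falls off the work surface, if the arm or the gripper's body presses on something with over 40 N, if the wrist force passes 120 N, or if a joint passes its speed limit or range.

## Working session

There is one attempt and no reset: what is moved stays moved. The work goes in short steps, Python scripts to look and compute and a tool call to move; the robot and the scene stay as the last step left them, time stands still between calls to the robot, and variables do not carry over. Pictures are saved under pics/ and viewed, and the job is handed in when it is done.

Besides the shell and the picture viewer there is one more tool, called as name(argument=value, ...), one argument or row to a line, values as JSON. jog_arm: Moves the arm, as the interface text tells. Its arguments: {"type":"object","properties":{"rows":{"type":"array"},"newtons":{"type":"number"}},"required":["rows"]}

```bash
ls; mkdir -p pics; python3 - <<'E'
from rig import status, imaging
import cv2, numpy as np
s=status.observe()
for k,v in s.items(): print(k,np.round(v,3).tolist())
for n in("scene","top"):
    im=imaging.get_image(n); cv2.imwrite(f"pics/{n}0.png",im[:,:,::-1])
    m=imaging.camera_model(n); print(n,{k:np.round(v,4).tolist() for k,v in m.items()})
E
```

```text
pics
time_s 0.0
q [51.492, 21.842, 74.386, 0.001, 83.859, -12.335]
qvel [-0.004, -0.13, -0.089, 0.055, -0.057, 0.04]
joint_efforts [0.0, -44.847, -23.128, -0.0, 0.005, -0.0]
position [0.242, 0.493, 0.231]
tool_rot [[0.897, -0.001, 0.441], [-0.441, -0.001, 0.897], [-0.0, -1.0, -0.001]]
ft_force [-1.032, -0.62, -0.165]
wrist_torque [-0.022, -0.039, 0.036]
grip_width 0.085
scene {'K': [[491.8813, 0.0, 321.2689], [0.0, 491.8813, 240.152], [0.0, 0.0, 1.0]], 'distortion': [-0.0657, 0.0, 0.0, 0.0, 0.0], 'position': [0.2429, -0.2766, 0.7172], 'rotation': [[0.8451, -0.3855, 0.3705], [-0.5346, -0.6118, 0.583], [0.0019, -0.6907, -0.7231]]}
top {'K': [[447.746, 0.0, 318.4276], [0.0, 447.746, 234.5089], [0.0, 0.0, 1.0]], 'distortion': [0.0114, 0.0, 0.0, 0.0, 0.0], 'position': [0.4146, 0.2441, 1.0902], 'rotation': [[-0.0032, -0.9921, 0.1251], [-0.9996, -0.0005, -0.0292], [0.029, -0.1251, -0.9917]]}
```

View pics/scene0.png

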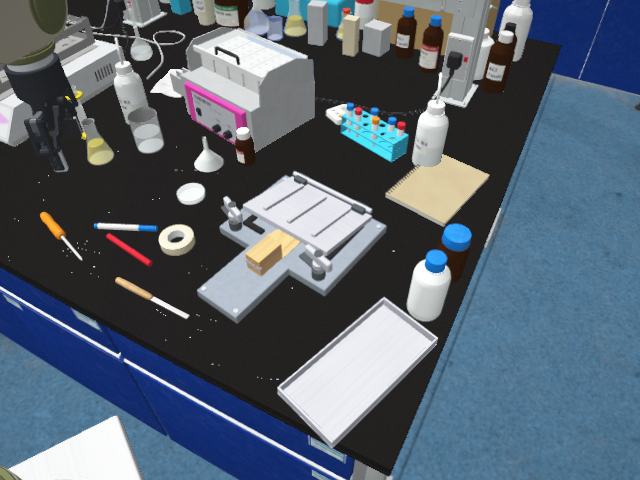

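View pics/top0.png

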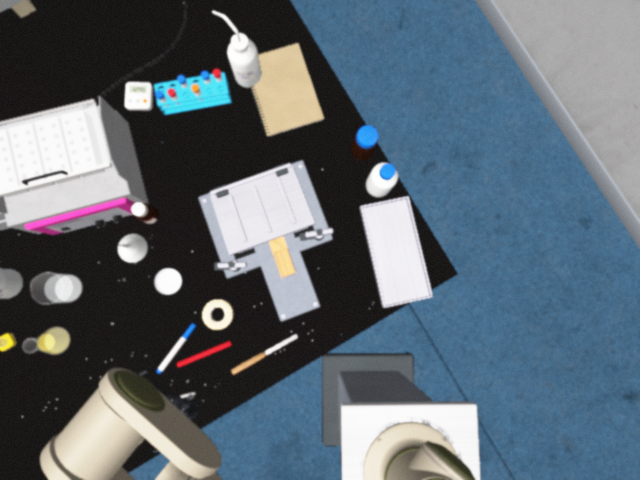

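The scene view shows the press at about (295,235), the wedge's heel at (268,250), nuts at (233,212) and (318,260) and the tray at (360,370). In the top view the press is at (265,230), the wedge at (283,256) and the tray at (396,252).

```bash
cat > h.py <<'E'
import numpy as np, cv2
from rig import imaging,status
def cam(n):
    m=imaging.camera_model(n); return {k:np.array(v,float) for k,v in m.items()}
def ray(n,uv):
    c=cam(n); p=cv2.undistortPoints(np.array(uv,float).reshape(-1,1,2),c['K'],c['distortion']).reshape(-1,2)
    return c['position'], np.c_[p,np.ones(len(p))]@c['rotation'].T
def onz(n,uv,z):
    o,d=ray(n,uv); return o+d*((z-o[2])/d[:,2])[:,None]
def proj(n,P):
    c=cam(n); R=c['rotation'].T
    return cv2.projectPoints(np.array(P,float).reshape(-1,1,3),cv2.Rodrigues(R)[0],-R@c['position'],c['K'],c['distortion'])[0].reshape(-1,2)
def crop(src,dst,x0,y0,x1,y1,s):
    im=cv2.imread(src)[y0:y1,x0:x1]; cv2.imwrite(dst,cv2.resize(im,None,fx=s,fy=s,interpolation=cv2.INTER_CUBIC))
E
python3 - <<'E'
from h import *
crop('pics/top0.png','pics/top0a.png',190,150,350,330,3.3)
crop('pics/scene0.png','pics/scene0a.png',190,160,400,330,3.5)
crop('pics/top0.png','pics/top0b.png',350,110,470,320,2.8)
E
```

```text
(no output)
```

View pics/top0a.png

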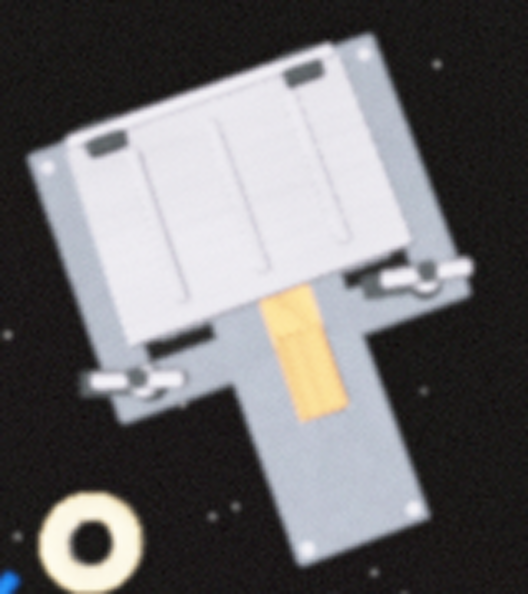

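View pics/scene0a.png

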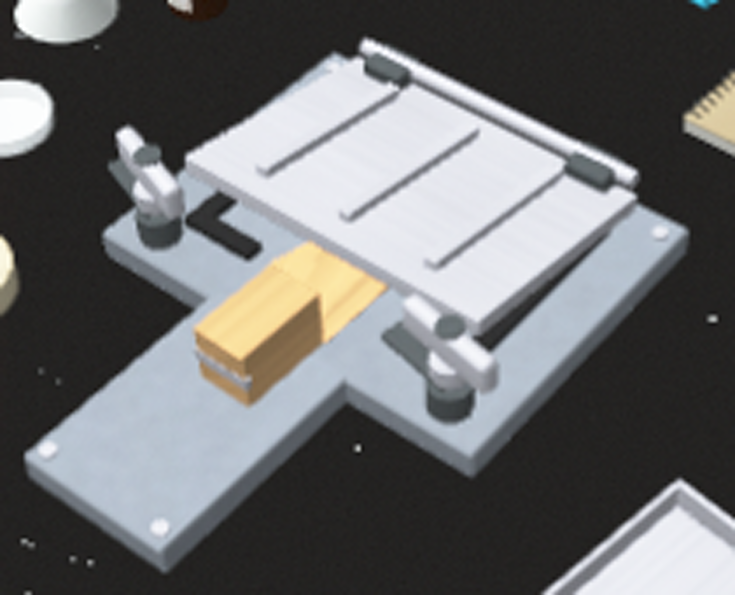

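View pics/top0b.png

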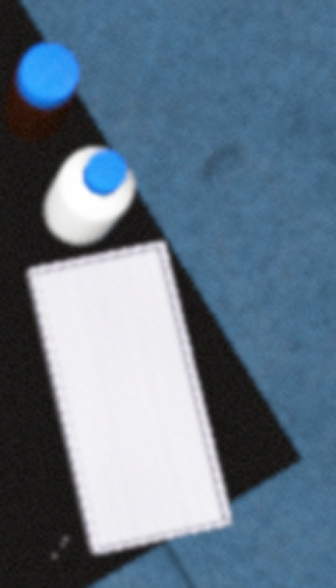

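```bash
cat >> h.py <<'E'
def rigid(L,W):
    L=np.array(L,float);W=np.array(W,float)[:,:2]
    a=L-L.mean(0);b=W-W.mean(0)
    th=np.arctan2((a[:,0]*b[:,1]-a[:,1]*b[:,0]).sum(),(a*b).sum())
    R=np.array([[np.cos(th),-np.sin(th)],[np.sin(th),np.cos(th)]]); t=W.mean(0)-R@L.mean(0)
    return th,R,t,np.linalg.norm(L@R.T+t-W,axis=1)
E
python3 - <<'E'
from h import *
T=[((27,157),(160,135)),((375,35),(160,-135)),((429,517),(-190,-50)),((300,566),(-190,50)),((122,423),(-50,135)),((470,295),(-50,-135)),((237,383),(-50,50)),((367,333),(-50,-50))]
S=[((25,460),(-190,50)),((165,550),(-190,-50)),((345,383),(-50,-50)),((472,458),(-50,-135)),((687,235),(160,-135)),((105,235),(-50,135))]
for n,C,o,s in(("top",T,(190,150),3.3),("scene",S,(190,160),3.5)):
    uv=np.array([c[0] for c in C])/s+np.array(o)-.3
    W=onz(n,uv,.02); th,R,t,e=rigid(np.array([c[1] for c in C])/1e3,W)
    print(n,np.degrees(th),t,(e*1e3).round(1))
    for l in((-.03,.105),(-.03,-.105)): print(' nut',R@l+t)
    # wedge heel top corners z .06
    if n=='top':
        w=np.array([(301,421),(348,405),(277,337),(321,320)])/s+np.array(o)-.3; P=onz(n,w,.06)[:,:2]
        th2,_,t2,e2=rigid(np.array([(-95,18),(-95,-18),(-35,18),(-35,-18)])/1e3,P)
        print('wedge',np.degrees(th2),t2,(e2*1e3).round(1),'in press',(R.T@(t2-t)*1e3).round(1))
        nb=np.array([(87,380),(184,378),(382,280),(472,268)])/s+np.array(o)-.3
        print('bars',onz(n,nb,.08).round(4).tolist())
    else:
        w=np.array([(196,333),(247,362),(321,298),(275,266)])/s+np.array(o)-.3; P=onz(n,w,.06)[:,:2]
        th2,_,t2,e2=rigid(np.array([(-95,18),(-95,-18),(-35,-18),(-35,18)])/1e3,P)
        print('wedge',np.degrees(th2),t2,(e2*1e3).round(1),'in press',(R.T@(t2-t)*1e3).round(1))
        nb=np.array([(125,135),(172,208),(412,308),(487,372)])/s+np.array(o)-.3
        print('bars',onz(n,nb,.078).round(4).tolist())
# tray top: outer corners at z .022
s=2.8;uv=np.array([(27,270),(163,241),(231,522),(94,555)])/s+np.array((350,110))-.3
W=onz('top',uv,.022);print(W.round(3));th,R,t,e=rigid(np.array([(125,60),(125,-60),(-125,-60),(-125,60)])/1e3,W);print('tray',np.degrees(th),t,(e*1e3).round(1))
W=onz('scene',[(387,299.5),(437,340),(331,444),(279,391)],.022);print(W.round(3));th,R,t,e=rigid(np.array([(125,60),(125,-60),(-125,-60),(-125,60)])/1e3,W);print('tray',np.degrees(th),t,(e*1e3).round(1))
print(onz('top',[(217,315)],.019),onz('top',[(387,172)],.137),onz('top',[(367,136)],.109))
E
```

```text
top 20.304197043836915 [0.53877384 0.32092915] [2.  2.4 2.1 1.3 1.  2.6 2.2 2.5]
 nut [0.47420247 0.40899469]
 nut [0.54707339 0.21204335]
wedge 17.798042310731205 [0.54274975 0.31254243] [1.1 1.3 2.  2.2] in press [ 0.8 -9.2]
bars [[0.4734, 0.4439, 0.08], [0.4747, 0.3784, 0.08], [0.5419, 0.2438, 0.08], [0.5503, 0.1817, 0.08]]
scene 20.237010669718735 [0.53868591 0.31896214] [2.8 4.2 0.7 2.1 5.2 2.8]
 nut [0.47421786 0.40710333]
 nut [0.54685778 0.21006668]
wedge 19.578038957921585 [0.54046876 0.31068245] [1.1 1.8 2.  0.8] in press [-1.2 -8.4]
bars [[0.472, 0.4349, 0.078], [0.4687, 0.3672, 0.078], [0.5397, 0.2361, 0.078], [0.5487, 0.1801, 0.078]]
[[ 0.619  0.113  0.022]
 [ 0.645 -0.007  0.022]
 [ 0.402 -0.058  0.022]
 [ 0.374  0.06   0.022]]
tray 12.186639624692544 [0.50998707 0.02706317] [1.  1.4 1.2 0.8]
[[ 0.62   0.1    0.022]
 [ 0.639 -0.01   0.022]
 [ 0.398 -0.06   0.022]
 [ 0.375  0.05   0.022]]
tray 11.494148674373982 [0.50791052 0.02021596] [3.7 5.2 3.7 4.3]
[[0.35963546 0.4507324  0.019     ]] [[0.67314736 0.06506157 0.137     ]] [[0.76466622 0.10374886 0.109     ]]
```

```bash
cat >> h.py <<'E'
def to(x,y,z,h):
    s=status.observe(); R=np.array(s['tool_rot']); p=np.array(s['position'])
    h0=np.degrees(np.arctan2(R[1,0],R[0,0])); t=np.radians(h)
    X=np.array([np.cos(t),np.sin(t),0]);Z=np.array([-np.sin(t),np.cos(t),0]); d=(np.array([x,y,z])-p)*100
    print('t',round(s['time_s'],2),'p',p.round(4),'h',h0.round(2),'tilt',np.degrees(np.arccos(-R[2,1])).round(2),'w',s['grip_width'],'F',np.round(s['ft_force'],1),'M',np.round(s['wrist_torque'],2))
    print('ay',round(-((h-h0+180)%360-180),2),'then cm dx %.2f dy %.2f dz %.2f'%(d@X,-d[2],d@Z))
E
python3 -c "
from h import *
to(.480,.291,.10,18.7)"
```

```text
t 0.1 p [0.2424 0.4934 0.2308] h -26.17 tilt 0.07 w 0.08508966128853046 F [ 0.3 -0.1  0.2] M [-0.03 -0.01  0.01]
ay -44.87 then cm dx 16.01 dy 13.08 dz -26.79
```

jog_arm(
  rows=[
    {"ay": -6.4,"hand": 0.7},
    {"ay": -6.4,"hand": 0.7},
    {"ay": -6.4,"hand": 0.7},
    {"ay": -6.4,"hand": 0.7},
    {"ay": -6.4,"hand": 0.7},
  ],
)

```text
invalid input at $.rows[0]: expected keys hand, dx, dy, dz, ax, ay, az
```

jog_arm(
  rows=[
    {"ay": -6.4,"hand": 0.7},
    {"ay": -6.5,"hand": 0.7},
    {"dx": 1,"dz": -1.5,"hand": 0.7},
    {"dx": 1.6,"dz": -2.7,"hand": 0.7},
    {"dx": 1.6,"dz": -2.7,"hand": 0.7},
  ],
)

```text
invalid input at $.rows[0]: expected keys hand, dx, dy, dz, ax, ay, az
```

jog_arm(
  rows=[
    {"dx": 1.6,"dz": -2.7,"hand": 0.7},
    {"dx": 1.6,"dz": -2.7,"hand": 0.7},
    {"dx": 1.6,"dz": -2.7,"hand": 0.7},
    {"dx": 1.6,"dz": -2.7,"hand": 0.7},
    {"dx": 1.6,"dz": -2.7,"dy": 1,"hand": 0.7},
  ],
)

```text
invalid input at $.rows[0]: expected keys hand, dx, dy, dz, ax, ay, az
```

jog_arm(
  rows=[
    {"dx": 1.6,"dz": -2.7,"dy": 2,"hand": 0.7},
    {"dx": 1.6,"dz": -2.7,"dy": 3,"hand": 0.7},
    {"dy": 3,"hand": 0.7},
    {"dy": 2,"hand": 0.7},
    {"dy": 1,"hand": 0.7},
  ],
)

```text
invalid input at $.rows[0]: expected keys hand, dx, dy, dz, ax, ay, az
```

```bash
python3 -c "
from h import *
to(.480,.291,.10,18.7)
for n in('top','scene'): cv2.imwrite(f'pics/{n}1.png',imaging.get_image(n)[:,:,::-1])
crop('pics/top1.png','pics/top1a.png',190,150,350,330,3.3)
crop('pics/scene1.png','pics/scene1a.png',190,160,400,330,3.5)
"
```

```text
t 0.1 p [0.2424 0.4934 0.2308] h -26.17 tilt 0.07 w 0.08508966128853046 F [ 0.3 -0.1  0.2] M [-0.03 -0.01  0.01]
ay -44.87 then cm dx 16.01 dy 13.08 dz -26.79
```

View pics/scene1a.png

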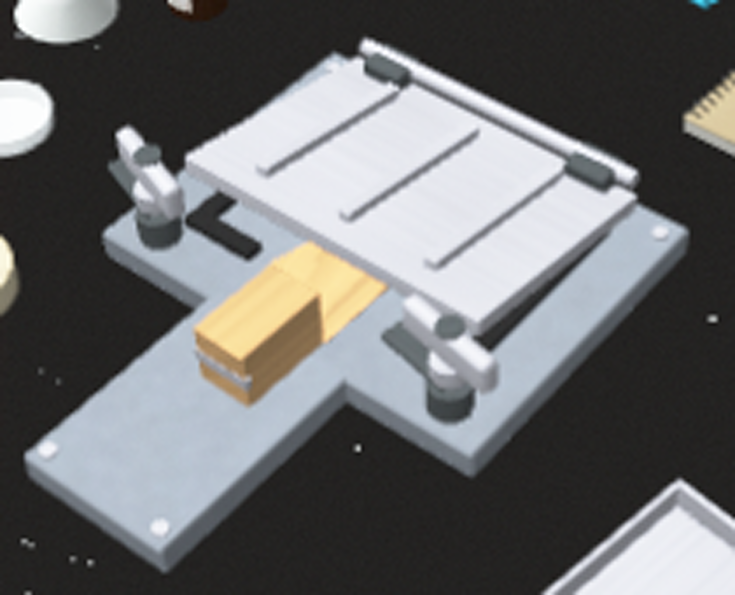

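Nothing has moved: the rows need all the keys, and the picture is unchanged. I'll send them again with every key filled in.

jog_arm(
  rows=[
    {"hand": 0.7,"dx": 0,"dy": 0,"dz": 0,"ax": 0,"ay": -6.4,"az": 0},
    {"hand": 0.7,"dx": 0,"dy": 0,"dz": 0,"ax": 0,"ay": -6.4,"az": 0},
    {"hand": 0.7,"dx": 0,"dy": 0,"dz": 0,"ax": 0,"ay": -6.4,"az": 0},
    {"hand": 0.7,"dx": 0,"dy": 0,"dz": 0,"ax": 0,"ay": -6.4,"az": 0},
    {"hand": 0.7,"dx": 0,"dy": 0,"dz": 0,"ax": 0,"ay": -6.4,"az": 0},
  ],
)

```text
time_s: 0.62
position: [0.2425, 0.4935, 0.2311]
tool_rot: [[0.994, -0.0, -0.107], [0.107, -0.0, 0.994], [-0.0, -1.0, -0.0]]
ft_force: [-0.3, -0.4, -0.0]
grip_width: 0.0599
```

jog_arm(
  rows=[
    {"hand": 0.7,"dx": 0,"dy": 0,"dz": 0,"ax": 0,"ay": -6.4,"az": 0},
    {"hand": 0.7,"dx": 0,"dy": 0,"dz": 0,"ax": 0,"ay": -6.5,"az": 0},
    {"hand": 0.7,"dx": 1,"dy": 0,"dz": -1.5,"ax": 0,"ay": 0,"az": 0},
    {"hand": 0.7,"dx": 1.6,"dy": 0,"dz": -2.7,"ax": 0,"ay": 0,"az": 0},
    {"hand": 0.7,"dx": 1.6,"dy": 0,"dz": -2.7,"ax": 0,"ay": 0,"az": 0},
  ],
)

```text
time_s: 1.03
position: [0.3046, 0.4413, 0.2311]
tool_rot: [[0.946, -0.0, -0.323], [0.323, -0.0, 0.946], [-0.0, -1.0, -0.0]]
ft_force: [-0.5, 0.6, -0.1]
grip_width: 0.06
```

jog_arm(
  rows=[
    {"hand": 0.7,"dx": 1.6,"dy": 0,"dz": -2.7,"ax": 0,"ay": 0,"az": 0},
    {"hand": 0.7,"dx": 1.6,"dy": 0,"dz": -2.7,"ax": 0,"ay": 0,"az": 0},
    {"hand": 0.7,"dx": 1.6,"dy": 0,"dz": -2.7,"ax": 0,"ay": 0,"az": 0},
    {"hand": 0.7,"dx": 1.6,"dy": 0,"dz": -2.7,"ax": 0,"ay": 0,"az": 0},
    {"hand": 0.7,"dx": 1.6,"dy": 1,"dz": -2.7,"ax": 0,"ay": 0,"az": 0},
  ],
)

```text
time_s: 1.45
position: [0.4252, 0.3387, 0.2227]
tool_rot: [[0.947, 0.003, -0.321], [0.321, 0.001, 0.947], [0.003, -1.0, 0.0]]
ft_force: [1.4, -0.1, 0.8]
grip_width: 0.0597
```

jog_arm(
  rows=[
    {"hand": 0.7,"dx": 1.6,"dy": 2,"dz": -2.7,"ax": 0,"ay": 0,"az": 0},
    {"hand": 0.7,"dx": 1.6,"dy": 3,"dz": -2.7,"ax": 0,"ay": 0,"az": 0},
    {"hand": 0.7,"dx": 0,"dy": 3,"dz": 0,"ax": 0,"ay": 0,"az": 0},
    {"hand": 0.7,"dx": 0,"dy": 2,"dz": 0,"ax": 0,"ay": 0,"az": 0},
    {"hand": 0.7,"dx": 0,"dy": 1,"dz": 0,"ax": 0,"ay": 0,"az": 0},
  ],
)

```text
time_s: 1.87
position: [0.4695, 0.2986, 0.1097]
tool_rot: [[0.947, -0.004, -0.32], [0.32, -0.002, 0.947], [-0.005, -1.0, -0.0]]
ft_force: [-0.4, -0.2, -0.2]
grip_width: 0.0599
```

```bash
python3 -c "
from h import *
to(.480,.291,.10,18.7)
for n in('top','scene'): cv2.imwrite(f'pics/{n}2.png',imaging.get_image(n)[:,:,::-1])
crop('pics/top2.png','pics/top2a.png',190,150,350,330,3.3)
crop('pics/scene2.png','pics/scene2a.png',190,160,400,330,3.5)
"
```

```text
t 1.87 p [0.4695 0.2986 0.1097] h 18.66 tilt 0.27 w 0.05986573839323097 F [-0.4 -0.2 -0.2] M [-0.04  0.07 -0.01]
ay -0.04 then cm dx 0.75 dy 0.97 dz -1.06
```

View pics/scene2a.png

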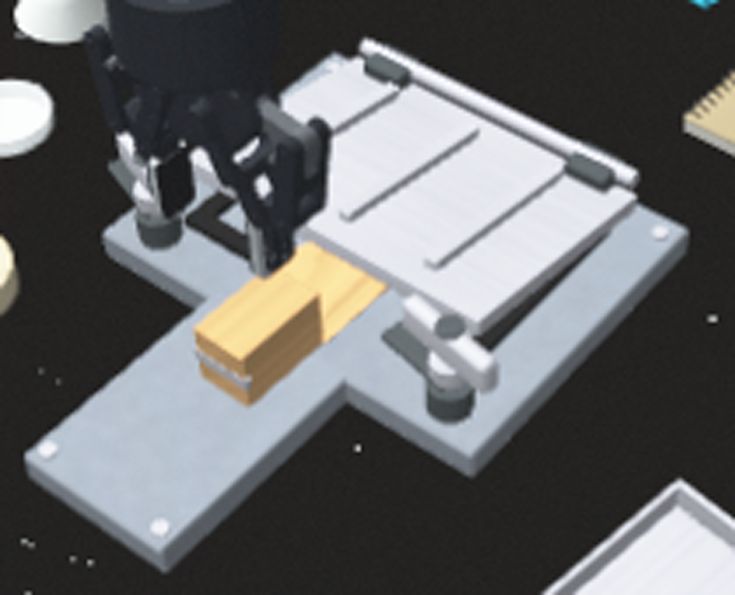

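View pics/top2a.png

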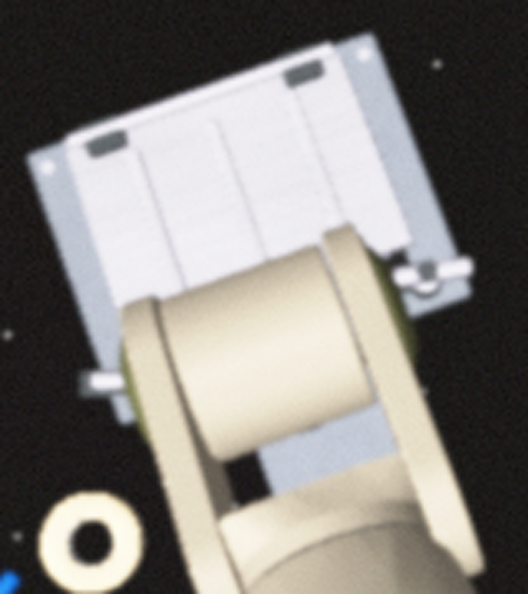

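jog_arm(
  rows=[
    {"hand": 0.7,"dx": 0.75,"dy": 0,"dz": -1.05,"ax": 0,"ay": 0,"az": 0},
    {"hand": 0.7,"dx": 0,"dy": 2,"dz": 0,"ax": 0,"ay": 0,"az": 0},
    {"hand": 0.7,"dx": 0,"dy": 2.5,"dz": 0,"ax": 0,"ay": 0,"az": 0},
    {"hand": 0.7,"dx": 0,"dy": 2,"dz": 0,"ax": 0,"ay": 0,"az": 0},
    {"hand": 0.7,"dx": 0,"dy": 1,"dz": 0,"ax": 0,"ay": 0,"az": 0},
  ],
)

```text
time_s: 2.38
position: [0.4814, 0.2918, 0.037]
tool_rot: [[0.947, 0.0, -0.321], [0.321, -0.0, 0.947], [0.0, -1.0, -0.0]]
ft_force: [-0.2, -0.2, -0.5]
grip_width: 0.0593
```

```bash
python3 -c "
from h import *
to(.480,.291,.026,18.7)
for n in('scene',): cv2.imwrite(f'pics/{n}3.png',imaging.get_image(n)[:,:,::-1])
crop('pics/scene3.png','pics/scene3a.png',190,160,400,330,3.5)
"
```

```text
t 2.38 p [0.4814 0.2918 0.037 ] h 18.74 tilt 0.02 w 0.05933983359672335 F [-0.2 -0.2 -0.5] M [ 0.03  0.03 -0.04]
ay 0.04 then cm dx -0.16 dy 1.10 dz -0.03
```

View pics/scene3a.png

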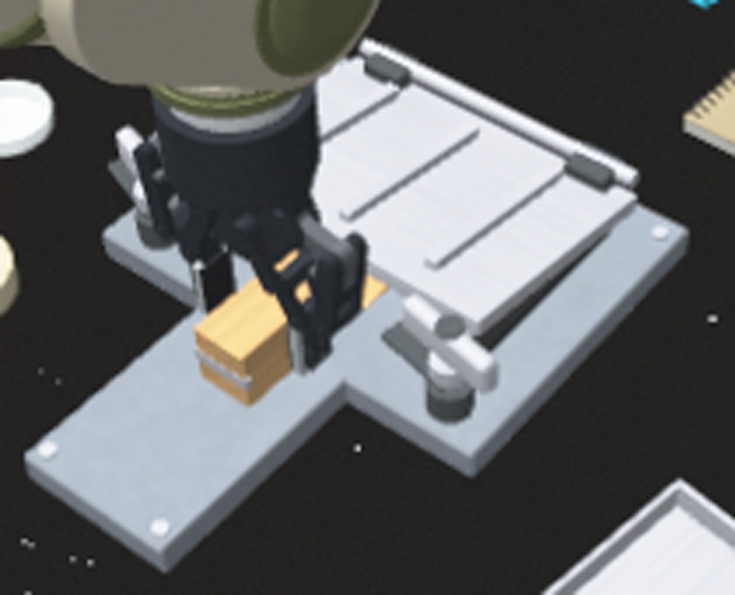

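The fingers straddle the heel, whose near corner is at (248,402) in the crop, and the body is clear of the lid. I'll move back slightly, lower and grip.

jog_arm(
  rows=[
    {"hand": 0.7,"dx": -0.5,"dy": 0.6,"dz": 0,"ax": 0,"ay": 0,"az": 0},
    {"hand": 0.7,"dx": 0,"dy": 0.4,"dz": 0,"ax": 0,"ay": 0,"az": 0},
    {"hand": 0.55,"dx": 0,"dy": 0,"dz": 0,"ax": 0,"ay": 0,"az": 0},
    {"hand": 0.5,"dx": 0,"dy": 0,"dz": 0,"ax": 0,"ay": 0,"az": 0},
    {"hand": 0.45,"dx": 0,"dy": 0,"dz": 0,"ax": 0,"ay": 0,"az": 0},
  ],
  newtons=20,
)

```text
time_s: 2.85
position: [0.4763, 0.2911, 0.0285]
tool_rot: [[0.947, 0.001, -0.321], [0.321, 0.002, 0.947], [0.002, -1.0, 0.001]]
ft_force: [-0.8, 2.6, 1.3]
grip_width: 0.0383
```

```bash
python3 -c "
from h import *
to(.480,.291,.026,18.7)
"
```

```text
t 2.85 p [0.4763 0.2911 0.0285] h 18.72 tilt 0.12 w 0.03830108030158854 F [-0.8  2.6  1.3] M [ 0.35  0.04 -0.  ]
ay 0.02 then cm dx 0.34 dy 0.25 dz -0.13
```

jog_arm(
  rows=[
    {"hand": 0.42,"dx": 0,"dy": 0,"dz": 0.1,"ax": 0,"ay": 0,"az": 0},
    {"hand": 0.3,"dx": 0,"dy": 0,"dz": 0,"ax": 0,"ay": 0,"az": 0},
    {"hand": 0.2,"dx": 0,"dy": 0,"dz": 0,"ax": 0,"ay": 0,"az": 0},
    {"hand": 0.2,"dx": 0,"dy": 0,"dz": 0,"ax": 0,"ay": 0,"az": 0},
    {"hand": 0.2,"dx": 0,"dy": 0,"dz": 0,"ax": 0,"ay": 0,"az": 0},
  ],
  newtons=70,
)

```text
time_s: 3.27
position: [0.4761, 0.2918, 0.0289]
tool_rot: [[0.947, 0.002, -0.322], [0.322, 0.001, 0.947], [0.002, -1.0, 0.0]]
ft_force: [-2.7, 1.3, 6.9]
grip_width: 0.0352
```

```bash
python3 -c "
from h import *
to(.480,.291,.026,18.7)
"
```

```text
t 3.27 p [0.4761 0.2918 0.0289] h 18.78 tilt 0.12 w 0.03521457077050747 F [-2.7  1.3  6.9] M [0.35 0.49 0.41]
ay 0.08 then cm dx 0.34 dy 0.29 dz -0.20
```

jog_arm(
  rows=[
    {"hand": 0.2,"dx": 0,"dy": -0.1,"dz": 0,"ax": 0,"ay": 0,"az": 0},
    {"hand": 0.2,"dx": -0.6,"dy": 0,"dz": 0,"ax": 0,"ay": 0,"az": 0},
    {"hand": 0.2,"dx": -0.7,"dy": 0,"dz": 0,"ax": 0,"ay": 0,"az": 0},
    {"hand": 0.2,"dx": -0.7,"dy": 0,"dz": 0,"ax": 0,"ay": 0,"az": 0},
    {"hand": 0.2,"dx": 0,"dy": 0,"dz": 0,"ax": 0,"ay": 0,"az": 0},
  ],
)

```text
time_s: 3.68
position: [0.4571, 0.2848, 0.0289]
tool_rot: [[0.947, 0.002, -0.321], [0.321, 0.0, 0.947], [0.002, -1.0, -0.0]]
ft_force: [1.0, -0.1, -0.1]
grip_width: 0.0351
```

```bash
python3 -c "
from h import *
to(.480,.291,.026,18.7)
"
```

```text
t 3.68 p [0.4571 0.2848 0.0289] h 18.71 tilt 0.11 w 0.035067798080865235 F [ 1.  -0.1 -0.1] M [ 0.17 -0.1  -0.08]
ay 0.01 then cm dx 2.37 dy 0.29 dz -0.15
```

jog_arm(
  rows=[
    {"hand": 0.2,"dx": 0,"dy": 0,"dz": 0,"ax": 0,"ay": 0,"az": 0},
    {"hand": 0.2,"dx": 0,"dy": 0,"dz": 0,"ax": 0,"ay": 0,"az": 0},
    {"hand": 0.2,"dx": 0,"dy": 0,"dz": 0,"ax": 0,"ay": 0,"az": 0},
    {"hand": 0.2,"dx": 0,"dy": 0,"dz": 0,"ax": 0,"ay": 0,"az": 0},
    {"hand": 0.2,"dx": 0,"dy": 0,"dz": 0,"ax": 0,"ay": 0,"az": 0},
  ],
)

```text
time_s: 4.1
position: [0.457, 0.2849, 0.0289]
tool_rot: [[0.947, 0.001, -0.321], [0.321, -0.0, 0.947], [0.0, -1.0, -0.0]]
ft_force: [-0.8, -1.5, 6.1]
grip_width: 0.0347
```

```bash
python3 -c "
from h import *
to(.480,.291,.026,18.7)
for n in('scene',): cv2.imwrite(f'pics/{n}4.png',imaging.get_image(n)[:,:,::-1])
crop('pics/scene4.png','pics/scene4a.png',190,160,400,330,3.5)
"
```

```text
t 4.1 p [0.457  0.2849 0.0289] h 18.72 tilt 0.03 w 0.03468280332668767 F [-0.8 -1.5  6.1] M [-0.16  0.02 -0.19]
ay 0.02 then cm dx 2.37 dy 0.29 dz -0.15
```

View pics/scene4a.png

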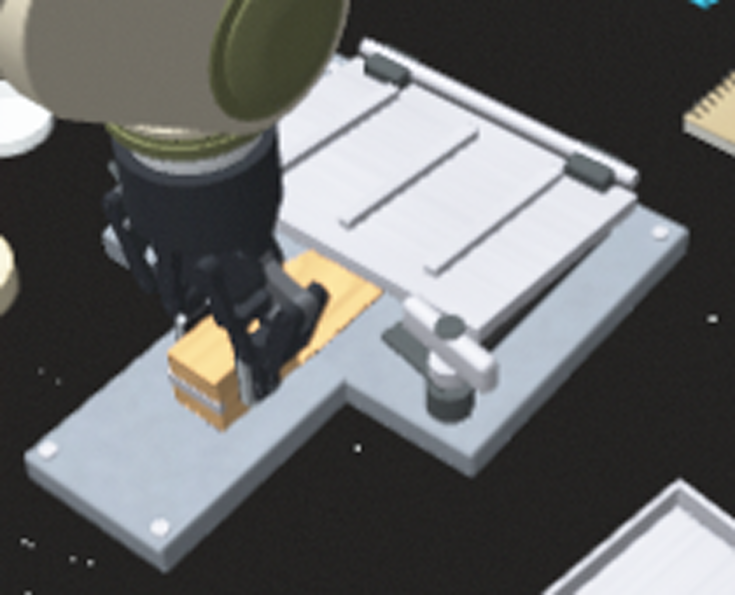

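The heel moved back about 2 cm, with its front bottom corner now at (222,430), and the lid followed it down. I'll carry on with the tugs.

jog_arm(
  rows=[
    {"hand": 0.2,"dx": 0,"dy": 0,"dz": 0,"ax": 0,"ay": 0,"az": 0},
    {"hand": 0.2,"dx": -0.6,"dy": 0,"dz": 0,"ax": 0,"ay": 0,"az": 0},
    {"hand": 0.2,"dx": -0.7,"dy": 0,"dz": 0,"ax": 0,"ay": 0,"az": 0},
    {"hand": 0.2,"dx": -0.7,"dy": 0,"dz": 0,"ax": 0,"ay": 0,"az": 0},
    {"hand": 0.2,"dx": 0,"dy": 0,"dz": 0,"ax": 0,"ay": 0,"az": 0},
  ],
)

```text
time_s: 4.57
position: [0.4384, 0.2787, 0.0289]
tool_rot: [[0.947, 0.003, -0.321], [0.321, 0.001, 0.947], [0.003, -1.0, 0.0]]
ft_force: [2.5, -0.4, 2.2]
grip_width: 0.0351
```

jog_arm(
  rows=[
    {"hand": 0.2,"dx": 0,"dy": 0,"dz": 0,"ax": 0,"ay": 0,"az": 0},
    {"hand": 0.2,"dx": 0,"dy": 0,"dz": 0,"ax": 0,"ay": 0,"az": 0},
    {"hand": 0.2,"dx": 0,"dy": 0,"dz": 0,"ax": 0,"ay": 0,"az": 0},
    {"hand": 0.2,"dx": 0,"dy": 0,"dz": 0,"ax": 0,"ay": 0,"az": 0},
    {"hand": 0.2,"dx": 0,"dy": 0,"dz": 0,"ax": 0,"ay": 0,"az": 0},
  ],
)

```text
time_s: 4.98
position: [0.4384, 0.2787, 0.0289]
tool_rot: [[0.947, 0.001, -0.321], [0.321, 0.001, 0.947], [0.001, -1.0, 0.0]]
ft_force: [2.0, 0.5, 4.9]
grip_width: 0.0351
```

jog_arm(
  rows=[
    {"hand": 0.2,"dx": 0,"dy": 0,"dz": 0,"ax": 0,"ay": 0,"az": 0},
    {"hand": 0.2,"dx": -0.6,"dy": 0,"dz": 0,"ax": 0,"ay": 0,"az": 0},
    {"hand": 0.2,"dx": -0.7,"dy": 0,"dz": 0,"ax": 0,"ay": 0,"az": 0},
    {"hand": 0.2,"dx": -0.7,"dy": 0,"dz": 0,"ax": 0,"ay": 0,"az": 0},
    {"hand": 0.2,"dx": 0,"dy": 0,"dz": 0,"ax": 0,"ay": 0,"az": 0},
  ],
)

```text
time_s: 5.4
position: [0.4196, 0.2723, 0.0289]
tool_rot: [[0.947, 0.003, -0.321], [0.321, 0.001, 0.947], [0.003, -1.0, 0.0]]
ft_force: [3.7, 0.6, 4.2]
grip_width: 0.0353
```

jog_arm(
  rows=[
    {"hand": 0.2,"dx": 0,"dy": 0,"dz": 0,"ax": 0,"ay": 0,"az": 0},
    {"hand": 0.2,"dx": 0,"dy": 0,"dz": 0,"ax": 0,"ay": 0,"az": 0},
    {"hand": 0.2,"dx": 0,"dy": 0,"dz": 0,"ax": 0,"ay": 0,"az": 0},
    {"hand": 0.2,"dx": 0,"dy": 0,"dz": 0,"ax": 0,"ay": 0,"az": 0},
    {"hand": 0.2,"dx": 0,"dy": 0,"dz": 0,"ax": 0,"ay": 0,"az": 0},
  ],
)

```text
time_s: 5.82
position: [0.4195, 0.2723, 0.0289]
tool_rot: [[0.947, 0.001, -0.321], [0.321, 0.001, 0.947], [0.002, -1.0, 0.0]]
ft_force: [2.5, 0.5, 5.6]
grip_width: 0.0352
```

```bash
python3 -c "
from h import *
to(.480,.291,.026,18.7)
for n in('scene',): cv2.imwrite(f'pics/{n}5.png',imaging.get_image(n)[:,:,::-1])
crop('pics/scene5.png','pics/scene5a.png',190,160,400,330,3.5)
"
```

```text
t 5.82 p [0.4195 0.2723 0.0289] h 18.72 tilt 0.09 w 0.03520011730502238 F [2.5 0.5 5.6] M [ 0.28 -0.49 -0.13]
ay 0.02 then cm dx 6.33 dy 0.29 dz -0.17
```

View pics/scene5a.png

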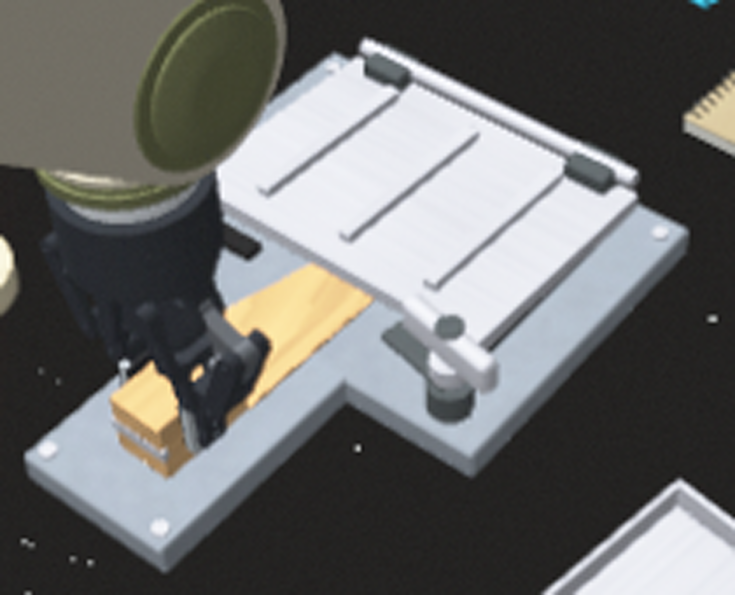

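After three tugs the lid is noticeably lower, with the wedge heel's corner at (165,475). I'll do two more, then look.

jog_arm(
  rows=[
    {"hand": 0.2,"dx": 0,"dy": 0,"dz": 0,"ax": 0,"ay": 0,"az": 0},
    {"hand": 0.2,"dx": -0.6,"dy": 0,"dz": 0,"ax": 0,"ay": 0,"az": 0},
    {"hand": 0.2,"dx": -0.7,"dy": 0,"dz": 0,"ax": 0,"ay": 0,"az": 0},
    {"hand": 0.2,"dx": -0.7,"dy": 0,"dz": 0,"ax": 0,"ay": 0,"az": 0},
    {"hand": 0.2,"dx": 0,"dy": 0,"dz": 0,"ax": 0,"ay": 0,"az": 0},
  ],
)

```text
time_s: 6.28
position: [0.4006, 0.2659, 0.0289]
tool_rot: [[0.947, 0.003, -0.321], [0.321, 0.001, 0.947], [0.003, -1.0, 0.0]]
ft_force: [4.5, 1.5, 4.4]
grip_width: 0.0348
```

jog_arm(
  rows=[
    {"hand": 0.2,"dx": 0,"dy": 0,"dz": 0,"ax": 0,"ay": 0,"az": 0},
    {"hand": 0.2,"dx": 0,"dy": 0,"dz": 0,"ax": 0,"ay": 0,"az": 0},
    {"hand": 0.2,"dx": 0,"dy": 0,"dz": 0,"ax": 0,"ay": 0,"az": 0},
    {"hand": 0.2,"dx": 0,"dy": 0,"dz": 0,"ax": 0,"ay": 0,"az": 0},
    {"hand": 0.2,"dx": 0,"dy": 0,"dz": 0,"ax": 0,"ay": 0,"az": 0},
  ],
)

```text
time_s: 6.7
position: [0.4006, 0.2659, 0.0289]
tool_rot: [[0.947, 0.001, -0.321], [0.321, 0.001, 0.947], [0.001, -1.0, 0.0]]
ft_force: [3.6, 1.3, 6.3]
grip_width: 0.0351
```

jog_arm(
  rows=[
    {"hand": 0.2,"dx": 0,"dy": 0,"dz": 0,"ax": 0,"ay": 0,"az": 0},
    {"hand": 0.2,"dx": -0.6,"dy": 0,"dz": 0,"ax": 0,"ay": 0,"az": 0},
    {"hand": 0.2,"dx": -0.7,"dy": 0,"dz": 0,"ax": 0,"ay": 0,"az": 0},
    {"hand": 0.2,"dx": -0.7,"dy": 0,"dz": 0,"ax": 0,"ay": 0,"az": 0},
    {"hand": 0.2,"dx": 0,"dy": 0,"dz": 0,"ax": 0,"ay": 0,"az": 0},
  ],
)

```text
time_s: 7.12
position: [0.381, 0.2592, 0.0289]
tool_rot: [[0.947, 0.001, -0.321], [0.321, 0.0, 0.947], [0.001, -1.0, -0.0]]
ft_force: [0.4, 0.4, 8.0]
grip_width: 0.035
```

jog_arm(
  rows=[
    {"hand": 0.2,"dx": 0,"dy": 0,"dz": 0,"ax": 0,"ay": 0,"az": 0},
    {"hand": 0.2,"dx": 0,"dy": 0,"dz": 0,"ax": 0,"ay": 0,"az": 0},
    {"hand": 0.2,"dx": 0,"dy": 0,"dz": 0,"ax": 0,"ay": 0,"az": 0},
    {"hand": 0.2,"dx": 0,"dy": 0,"dz": 0,"ax": 0,"ay": 0,"az": 0},
    {"hand": 0.2,"dx": 0,"dy": 0,"dz": 0,"ax": 0,"ay": 0,"az": 0},
  ],
)

```text
time_s: 7.53
position: [0.381, 0.2592, 0.0289]
tool_rot: [[0.947, -0.0, -0.321], [0.321, -0.0, 0.947], [-0.0, -1.0, -0.0]]
ft_force: [-0.2, -0.7, 9.5]
grip_width: 0.0352
```

```bash
python3 -c "
from h import *
to(.480,.291,.026,18.7)
for n in('scene',): cv2.imwrite(f'pics/{n}6.png',imaging.get_image(n)[:,:,::-1])
crop('pics/scene6.png','pics/scene6a.png',190,160,400,330,3.5)
"
```

```text
t 7.53 p [0.381  0.2592 0.0289] h 18.74 tilt 0.01 w 0.035174311901378055 F [-0.2 -0.7  9.5] M [ 0.03 -0.16 -0.01]
ay 0.04 then cm dx 10.40 dy 0.29 dz -0.16
```

View pics/scene6a.png

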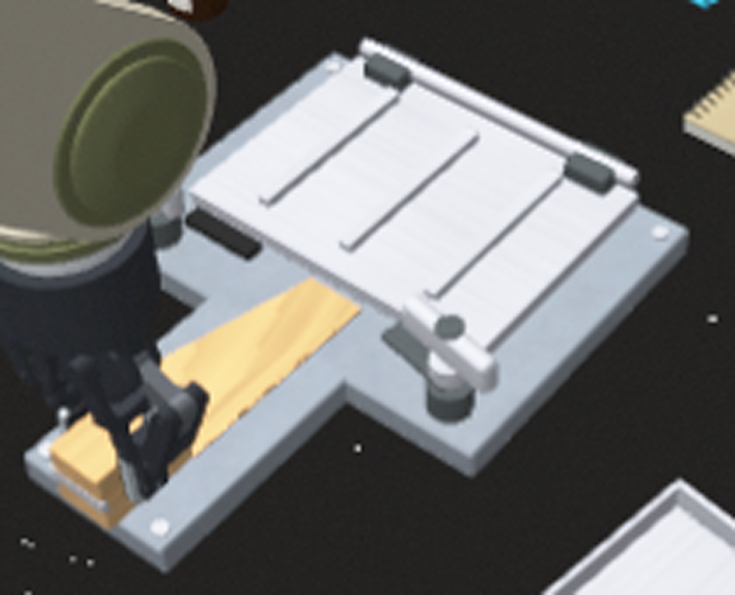

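The wedge's toe is now at about the lid's edge, near (335,295), and the lid looks shut. One more tug will clear it, then I'll lift straight up.

jog_arm(
  rows=[
    {"hand": 0.2,"dx": 0,"dy": 0,"dz": 0,"ax": 0,"ay": 0,"az": 0},
    {"hand": 0.2,"dx": -0.6,"dy": 0,"dz": 0,"ax": 0,"ay": 0,"az": 0},
    {"hand": 0.2,"dx": -0.7,"dy": 0,"dz": 0,"ax": 0,"ay": 0,"az": 0},
    {"hand": 0.2,"dx": -0.7,"dy": 0,"dz": 0,"ax": 0,"ay": 0,"az": 0},
    {"hand": 0.2,"dx": 0,"dy": 0,"dz": 0,"ax": 0,"ay": 0,"az": 0},
  ],
)

```text
time_s: 8.0
position: [0.3618, 0.2527, 0.0289]
tool_rot: [[0.947, 0.001, -0.321], [0.321, 0.0, 0.947], [0.001, -1.0, -0.0]]
ft_force: [-0.1, -0.0, 9.7]
grip_width: 0.0349
```

jog_arm(
  rows=[
    {"hand": 0.2,"dx": 0,"dy": 0,"dz": 0,"ax": 0,"ay": 0,"az": 0},
    {"hand": 0.2,"dx": 0,"dy": 0,"dz": 0,"ax": 0,"ay": 0,"az": 0},
    {"hand": 0.2,"dx": 0,"dy": 0,"dz": 0,"ax": 0,"ay": 0,"az": 0},
    {"hand": 0.2,"dx": 0,"dy": 0,"dz": 0,"ax": 0,"ay": 0,"az": 0},
    {"hand": 0.2,"dx": 0,"dy": 0,"dz": 0,"ax": 0,"ay": 0,"az": 0},
  ],
)

```text
time_s: 8.42
position: [0.3618, 0.2527, 0.0289]
tool_rot: [[0.947, -0.0, -0.321], [0.321, -0.0, 0.947], [-0.001, -1.0, -0.0]]
ft_force: [-1.0, -1.0, 10.7]
grip_width: 0.0348
```

jog_arm(
  rows=[
    {"hand": 0.2,"dx": 0,"dy": 0,"dz": 0,"ax": 0,"ay": 0,"az": 0},
    {"hand": 0.2,"dx": 0,"dy": -1,"dz": 0,"ax": 0,"ay": 0,"az": 0},
    {"hand": 0.2,"dx": 0,"dy": -2,"dz": 0,"ax": 0,"ay": 0,"az": 0},
    {"hand": 0.2,"dx": 0,"dy": -3,"dz": 0,"ax": 0,"ay": 0,"az": 0},
    {"hand": 0.2,"dx": 0,"dy": -3,"dz": 0,"ax": 0,"ay": 0,"az": 0},
  ],
)

```text
time_s: 8.83
position: [0.3602, 0.2521, 0.1183]
tool_rot: [[0.947, -0.006, -0.321], [0.321, -0.002, 0.947], [-0.007, -1.0, -0.0]]
ft_force: [1.3, 0.7, -5.3]
grip_width: 0.0347
```

jog_arm(
  rows=[
    {"hand": 0.2,"dx": 0,"dy": -2,"dz": 0,"ax": 0,"ay": 0,"az": 0},
    {"hand": 0.2,"dx": 0,"dy": -1,"dz": 0,"ax": 0,"ay": 0,"az": 0},
    {"hand": 0.2,"dx": 0,"dy": 0,"dz": 0,"ax": 0,"ay": 2,"az": 0},
    {"hand": 0.2,"dx": 0,"dy": 0,"dz": 0,"ax": 0,"ay": 2.7,"az": 0},
    {"hand": 0.2,"dx": 0,"dy": 0,"dz": 0,"ax": 0,"ay": 2,"az": 0},
  ],
)

```text
time_s: 9.25
position: [0.3606, 0.2524, 0.1476]
tool_rot: [[0.978, -0.004, -0.207], [0.207, -0.002, 0.978], [-0.004, -1.0, -0.001]]
ft_force: [0.7, -0.2, -3.5]
grip_width: 0.0351
```

```bash
python3 -c "
from h import *
to(.443,.0104,.10,12)
for n in('scene',): cv2.imwrite(f'pics/{n}7.png',imaging.get_image(n)[:,:,::-1])
"
```

```text
t 9.25 p [0.3606 0.2524 0.1476] h 11.92 tilt 0.25 w 0.035101079254853784 F [ 0.7 -0.2 -3.5] M [-0.03  0.07  0.02]
ay -0.08 then cm dx 3.03 dy 4.76 dz -25.38
```

View pics/scene7.png

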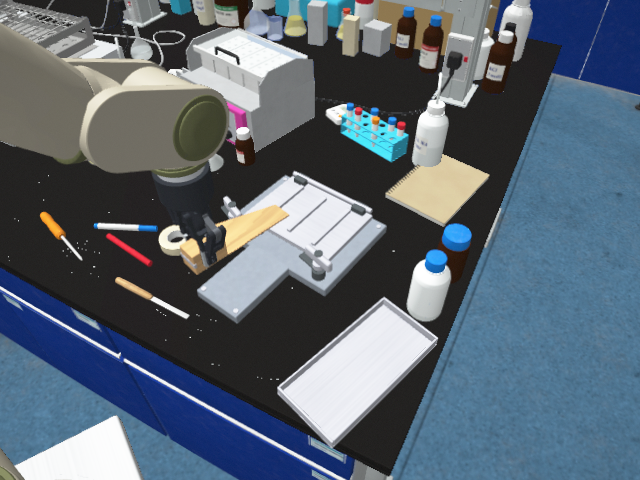

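The wedge is held at (235,235) and lifted clear. I'll take it to the tray.

jog_arm(
  rows=[
    {"hand": 0.2,"dx": 0,"dy": 0,"dz": -1,"ax": 0,"ay": 0,"az": 0},
    {"hand": 0.2,"dx": 0.4,"dy": 0,"dz": -2,"ax": 0,"ay": 0,"az": 0},
    {"hand": 0.2,"dx": 0.4,"dy": 0,"dz": -3,"ax": 0,"ay": 0,"az": 0},
    {"hand": 0.2,"dx": 0.4,"dy": 0,"dz": -3.2,"ax": 0,"ay": 0,"az": 0},
    {"hand": 0.2,"dx": 0.4,"dy": 0,"dz": -3.2,"ax": 0,"ay": 0,"az": 0},
  ],
)

```text
time_s: 9.72
position: [0.4029, 0.1332, 0.1479]
tool_rot: [[0.978, -0.003, -0.211], [0.211, -0.0, 0.978], [-0.003, -1.0, 0.0]]
ft_force: [0.7, 0.4, -3.5]
grip_width: 0.0352
```

jog_arm(
  rows=[
    {"hand": 0.2,"dx": 0.4,"dy": 0,"dz": -3.2,"ax": 0,"ay": 0,"az": 0},
    {"hand": 0.2,"dx": 0.4,"dy": 0,"dz": -3.2,"ax": 0,"ay": 0,"az": 0},
    {"hand": 0.2,"dx": 0.4,"dy": 0.5,"dz": -3.2,"ax": 0,"ay": 0,"az": 0},
    {"hand": 0.2,"dx": 0.2,"dy": 1,"dz": -2.2,"ax": 0,"ay": 0,"az": 0},
    {"hand": 0.2,"dx": 0,"dy": 2,"dz": -1.2,"ax": 0,"ay": 0,"az": 0},
  ],
)

```text
time_s: 10.13
position: [0.4455, 0.0075, 0.1139]
tool_rot: [[0.978, 0.002, -0.208], [0.208, -0.001, 0.978], [0.002, -1.0, -0.002]]
ft_force: [0.8, 0.4, -4.3]
grip_width: 0.0355
```

jog_arm(
  rows=[
    {"hand": 0.2,"dx": 0,"dy": 2,"dz": 0,"ax": 0,"ay": 0,"az": 0},
    {"hand": 0.2,"dx": 0,"dy": 2,"dz": 0,"ax": 0,"ay": 0,"az": 0},
    {"hand": 0.2,"dx": 0,"dy": 1,"dz": 0,"ax": 0,"ay": 0,"az": 0},
    {"hand": 0.2,"dx": 0,"dy": 0.5,"dz": 0,"ax": 0,"ay": 0,"az": 0},
    {"hand": 0.2,"dx": 0,"dy": 0,"dz": 0,"ax": 0,"ay": 0,"az": 0},
  ],
)

```text
time_s: 10.55
position: [0.4433, 0.0105, 0.0575]
tool_rot: [[0.978, -0.003, -0.209], [0.209, 0.001, 0.978], [-0.003, -1.0, 0.001]]
ft_force: [-0.8, -0.0, -4.2]
grip_width: 0.035
```

```bash
python3 -c "
from h import *
to(.443,.0104,.0129,12)
for n in('scene',): cv2.imwrite(f'pics/{n}8.png',imaging.get_image(n)[:,:,::-1])
crop('pics/scene8.png','pics/scene8a.png',240,150,460,450,2)
"
```

```text
t 10.55 p [0.4433 0.0105 0.0575] h 12.07 tilt 0.2 w 0.03504410757502982 F [-0.8 -0.  -4.2] M [-0.04  0.07 -0.03]
ay 0.07 then cm dx -0.03 dy 4.46 dz 0.00
```

View pics/scene8a.png

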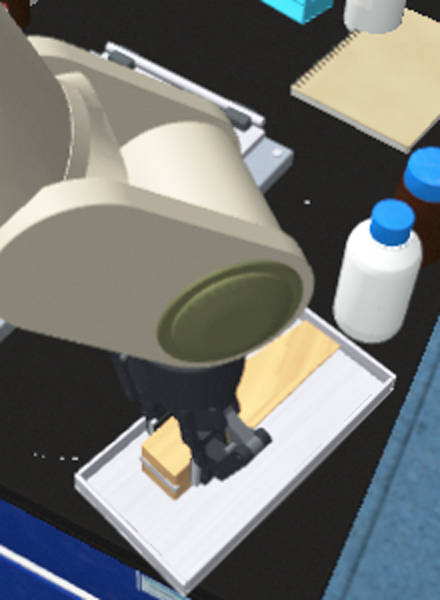

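The wedge, heel at (165,480) and toe at (325,340) in the crop, is over the tray and parallel to it. I'll lower it.

jog_arm(
  rows=[
    {"hand": 0.2,"dx": 0,"dy": 1,"dz": 0,"ax": 0,"ay": 0,"az": 0},
    {"hand": 0.2,"dx": 0,"dy": 1.5,"dz": 0,"ax": 0,"ay": 0,"az": 0},
    {"hand": 0.2,"dx": 0,"dy": 1,"dz": 0,"ax": 0,"ay": 0,"az": 0},
    {"hand": 0.2,"dx": 0,"dy": 0.5,"dz": 0,"ax": 0,"ay": 0,"az": 0},
    {"hand": 0.2,"dx": 0,"dy": 0.3,"dz": 0,"ax": 0,"ay": 0,"az": 0},
  ],
)

```text
time_s: 11.02
position: [0.4445, 0.0106, 0.0157]
tool_rot: [[0.978, 0.0, -0.209], [0.209, -0.0, 0.978], [0.0, -1.0, -0.0]]
ft_force: [0.7, -0.4, -3.6]
grip_width: 0.0352
```

```bash
python3 -c "
from h import *
to(.443,.0104,.0129,12)
"
```

```text
t 11.02 p [0.4445 0.0106 0.0157] h 12.06 tilt 0.01 w 0.035236424415007864 F [ 0.7 -0.4 -3.6] M [-0.01  0.11  0.02]
ay 0.06 then cm dx -0.15 dy 0.28 dz 0.02
```

jog_arm(
  rows=[
    {"hand": 0.2,"dx": 0,"dy": 0.15,"dz": 0,"ax": 0,"ay": 0,"az": 0},
    {"hand": 0.2,"dx": 0,"dy": 0,"dz": 0,"ax": 0,"ay": 0,"az": 0},
    {"hand": 0.2,"dx": 0,"dy": 0,"dz": 0,"ax": 0,"ay": 0,"az": 0},
    {"hand": 0.2,"dx": 0,"dy": 0,"dz": 0,"ax": 0,"ay": 0,"az": 0},
    {"hand": 0.2,"dx": 0,"dy": 0,"dz": 0,"ax": 0,"ay": 0,"az": 0},
  ],
)

```text
time_s: 11.43
position: [0.4445, 0.0106, 0.0144]
tool_rot: [[0.978, 0.001, -0.208], [0.208, -0.0, 0.978], [0.001, -1.0, -0.0]]
ft_force: [-0.6, -0.1, -3.1]
grip_width: 0.035
```

jog_arm(
  rows=[
    {"hand": 0.2,"dx": 0,"dy": 0.15,"dz": 0,"ax": 0,"ay": 0,"az": 0},
    {"hand": 0.2,"dx": 0,"dy": 0,"dz": 0,"ax": 0,"ay": 0,"az": 0},
    {"hand": 0.2,"dx": 0,"dy": 0,"dz": 0,"ax": 0,"ay": 0,"az": 0},
    {"hand": 0.2,"dx": 0,"dy": 0,"dz": 0,"ax": 0,"ay": 0,"az": 0},
    {"hand": 0.2,"dx": 0,"dy": 0,"dz": 0,"ax": 0,"ay": 0,"az": 0},
  ],
)

```text
time_s: 11.85
position: [0.4446, 0.0106, 0.0129]
tool_rot: [[0.978, 0.001, -0.208], [0.208, -0.0, 0.978], [0.001, -1.0, -0.0]]
ft_force: [-1.6, -0.2, 5.3]
grip_width: 0.0346
```

The floor has been reached, with Fz going from -3 to +5. I'll release.

jog_arm(
  rows=[
    {"hand": 0.5,"dx": 0,"dy": 0,"dz": 0,"ax": 0,"ay": 0,"az": 0},
    {"hand": 0.6,"dx": 0,"dy": 0,"dz": 0,"ax": 0,"ay": 0,"az": 0},
    {"hand": 0.6,"dx": 0,"dy": 0,"dz": 0,"ax": 0,"ay": 0,"az": 0},
    {"hand": 0.6,"dx": 0,"dy": -1,"dz": 0,"ax": 0,"ay": 0,"az": 0},
    {"hand": 0.6,"dx": 0,"dy": -2,"dz": 0,"ax": 0,"ay": 0,"az": 0},
  ],
)

```text
time_s: 12.27
position: [0.4433, 0.0108, 0.0414]
tool_rot: [[0.978, -0.004, -0.208], [0.208, 0.001, 0.978], [-0.004, -1.0, 0.002]]
ft_force: [-0.4, 0.4, -0.2]
grip_width: 0.0515
```

jog_arm(
  rows=[
    {"hand": 0.6,"dx": 0,"dy": -3,"dz": 0,"ax": 0,"ay": 0,"az": 0},
    {"hand": 0.6,"dx": 0,"dy": -3,"dz": 0,"ax": 0,"ay": 0,"az": 0},
    {"hand": 0.6,"dx": 0,"dy": -3,"dz": 0,"ax": 0,"ay": 0,"az": 0},
    {"hand": 0.6,"dx": 0,"dy": -2,"dz": 0,"ax": 0,"ay": 0,"az": 0},
    {"hand": 0.6,"dx": 0,"dy": 0,"dz": 0,"ax": 0,"ay": 6,"az": 0},
  ],
)

```text
time_s: 12.68
position: [0.446, 0.0103, 0.1563]
tool_rot: [[0.994, 0.007, -0.106], [0.106, -0.002, 0.994], [0.007, -1.0, -0.003]]
ft_force: [1.2, 0.7, -0.2]
grip_width: 0.051
```

```bash
python3 -c "
from h import *
to(.547,.211,.12,-82.3)
for n in('scene','top'): cv2.imwrite(f'pics/{n}9.png',imaging.get_image(n)[:,:,::-1])
crop('pics/scene9.png','pics/scene9a.png',190,150,460,450,2)
"
```

```text
t 12.68 p [0.446  0.0103 0.1563] h 6.06 tilt 0.43 w 0.051034354572597945 F [ 1.2  0.7 -0.2] M [-0.   -0.04  0.02]
ay 88.36 then cm dx -18.53 dy 3.63 dz 12.70
```

View pics/scene9a.png

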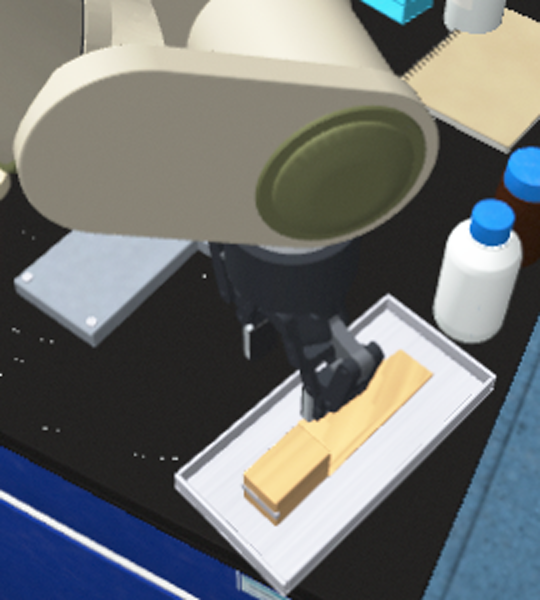

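View pics/top9.png

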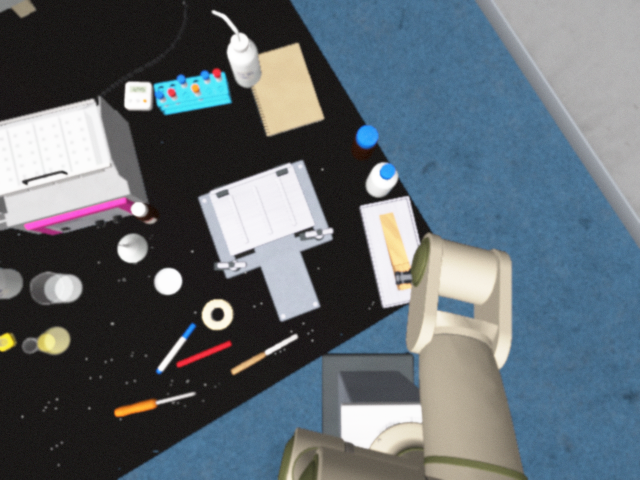

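The wedge lies flat in the tray, at (395,240) in the top view and clear of the walls. The top view now shows both nuts unobstructed, so I'll refine the bar poses.

```bash
python3 -c "
from h import *
crop('pics/top9.png','pics/top9a.png',195,205,345,290,5.3)
"
```

```text
(no output)
```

View pics/top9a.png

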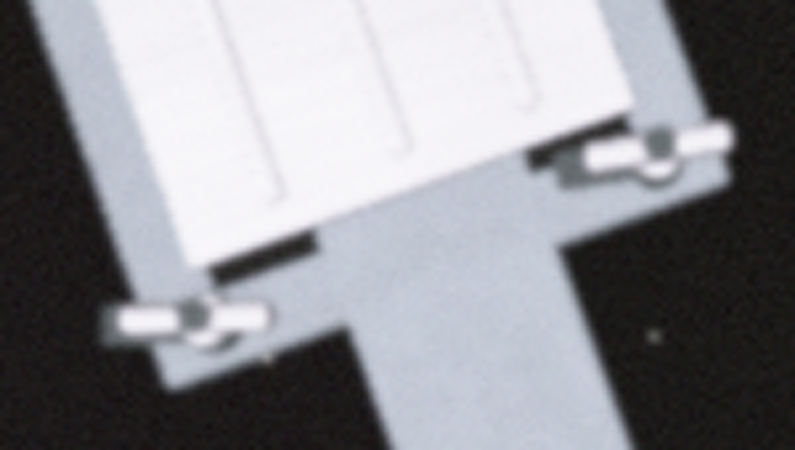

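```bash
python3 -c "
from h import *
uv=np.array([(118,320),(270,318),(583,159),(735,134),(194,317),(659,143)])/5.3+np.array([195,205])-.4
P=onz('top',uv,.08)[:,:2]
for a,b in((0,1),(2,3)):
    d=P[a]-P[b]; print((P[a]+P[b])/2,np.linalg.norm(d),np.degrees(np.arctan2(d[1],d[0])))
print(P[4:])
# cap in scene0 crop
q=np.array([(147,155),(450,327)])/3.5+np.array([190,160])-.3
print(onz('scene',q,.083))
to(.547,.212,.12,-81)
"
```

```text
[0.47350394 0.41015069] 0.06389494567245571 90.65665414252608
[0.5472384  0.21309891] 0.06625248898867855 99.44581124525901
[[0.47434831 0.41020668]
 [0.54874627 0.21314625]]
[[0.47356848 0.40764768 0.083     ]
 [0.54672802 0.21104956 0.083     ]]
t 12.78 p [0.4445 0.0106 0.1531] h 5.95 tilt 0.1 w 0.0514129038335602 F [-0.3 -0.4 -1.1] M [-0.01  0.02 -0.01]
ay 86.95 then cm dx -18.29 dy 3.31 dz 13.27
```

jog_arm(
  rows=[
    {"hand": 0.6,"dx": 0,"dy": 0,"dz": 0,"ax": 0,"ay": 6,"az": 0},
    {"hand": 0.6,"dx": 0,"dy": 0,"dz": 0,"ax": 0,"ay": 7,"az": 0},
    {"hand": 0.6,"dx": 0,"dy": 0,"dz": 0,"ax": 0,"ay": 7,"az": 0},
    {"hand": 0.6,"dx": 0,"dy": 0,"dz": 0,"ax": 0,"ay": 7,"az": 0},
    {"hand": 0.6,"dx": 0,"dy": 0,"dz": 0,"ax": 0,"ay": 7,"az": 0},
  ],
)

```text
time_s: 13.2
position: [0.4439, 0.0107, 0.1516]
tool_rot: [[0.882, -0.002, 0.472], [-0.472, 0.001, 0.882], [-0.002, -1.0, -0.001]]
ft_force: [-1.0, 0.5, -1.1]
grip_width: 0.0516
```

jog_arm(
  rows=[
    {"hand": 0.6,"dx": 0,"dy": 0,"dz": 0,"ax": 0,"ay": 7,"az": 0},
    {"hand": 0.6,"dx": 0,"dy": 0,"dz": 0,"ax": 0,"ay": 7,"az": 0},
    {"hand": 0.6,"dx": 0,"dy": 0,"dz": 0,"ax": 0,"ay": 7,"az": 0},
    {"hand": 0.6,"dx": 0,"dy": 0,"dz": 0,"ax": 0,"ay": 7,"az": 0},
    {"hand": 0.6,"dx": 0,"dy": 0,"dz": 0,"ax": 0,"ay": 7,"az": 0},
  ],
)

```text
time_s: 13.62
position: [0.4439, 0.0107, 0.1516]
tool_rot: [[0.452, -0.002, 0.892], [-0.892, 0.001, 0.452], [-0.001, -1.0, -0.002]]
ft_force: [1.2, -0.2, -0.3]
grip_width: 0.0512
```

jog_arm(
  rows=[
    {"hand": 0.6,"dx": 0,"dy": 0,"dz": 0,"ax": 0,"ay": 7,"az": 0},
    {"hand": 0.6,"dx": 0,"dy": 0,"dz": 0,"ax": 0,"ay": 7,"az": 0},
    {"hand": 0.6,"dx": 0,"dy": 0,"dz": 0,"ax": 0,"ay": 4.4,"az": 0},
    {"hand": 0.6,"dx": 0,"dy": 0,"dz": 0,"ax": 0,"ay": 0,"az": 0},
    {"hand": 0.6,"dx": 0,"dy": 0,"dz": 0,"ax": 0,"ay": 0,"az": 0},
  ],
)

```text
time_s: 14.03
position: [0.444, 0.0107, 0.1519]
tool_rot: [[0.154, -0.002, 0.988], [-0.988, 0.0, 0.154], [-0.001, -1.0, -0.001]]
ft_force: [-0.2, -0.1, -0.1]
grip_width: 0.0513
```

```bash
python3 -c "
from h import *
to(.547,.212,.12,-81.5)
print(status.observe()['q'])"
```

```text
t 14.03 p [0.444  0.0107 0.1519] h -81.12 tilt 0.09 w 0.051282616610269185 F [-0.2 -0.1 -0.1] M [ 0.05 -0.    0.04]
ay 0.38 then cm dx -18.39 dy 3.19 dz 13.16
[-1.39602991e+01  1.62071961e+01  9.77326643e+01 -1.31525458e-03
  6.61491354e+01 -2.28367334e+01]
```

jog_arm(
  rows=[
    {"hand": 0.5,"dx": -1.3,"dy": 0,"dz": 1,"ax": 0,"ay": 0,"az": 0},
    {"hand": 0.5,"dx": -2.7,"dy": 0,"dz": 1.9,"ax": 0,"ay": 0,"az": 0},
    {"hand": 0.5,"dx": -2.9,"dy": 0,"dz": 2,"ax": 0,"ay": 0,"az": 0},
    {"hand": 0.5,"dx": -2.9,"dy": 0,"dz": 2,"ax": 0,"ay": 0,"az": 0},
    {"hand": 0.5,"dx": -2.9,"dy": 0,"dz": 2.1,"ax": 0,"ay": 0,"az": 0},
  ],
)

```text
time_s: 14.45
position: [0.5145, 0.1513, 0.1521]
tool_rot: [[0.154, -0.001, 0.988], [-0.988, -0.0, 0.154], [0.0, -1.0, -0.001]]
ft_force: [0.3, -0.9, 0.6]
grip_width: 0.0426
```

jog_arm(
  rows=[
    {"hand": 0.5,"dx": -2.7,"dy": 0.5,"dz": 2,"ax": 0,"ay": 0,"az": 0},
    {"hand": 0.5,"dx": -2,"dy": 1,"dz": 1.5,"ax": 0,"ay": 0,"az": 0},
    {"hand": 0.5,"dx": -1,"dy": 1,"dz": 0.7,"ax": 0,"ay": 0,"az": 0},
    {"hand": 0.5,"dx": 0,"dy": 0.7,"dz": 0,"ax": 0,"ay": 0,"az": 0},
    {"hand": 0.5,"dx": 0,"dy": 0,"dz": 0,"ax": 0,"ay": 0,"az": 0},
  ],
)

```text
time_s: 14.87
position: [0.546, 0.2118, 0.1182]
tool_rot: [[0.152, -0.004, 0.988], [-0.988, -0.001, 0.152], [0.0, -1.0, -0.004]]
ft_force: [0.0, -1.3, -1.0]
grip_width: 0.043
```

```bash
python3 -c "
from h import *
to(.547,.212,.053,-81.5)
cv2.imwrite('pics/scene10.png',imaging.get_image('scene')[:,:,::-1])
crop('pics/scene10.png','pics/scene10a.png',190,160,400,330,3.5)"
```

```text
t 14.87 p [0.546  0.2118 0.1182] h -81.24 tilt 0.26 w 0.04296275826455965 F [ 0.  -1.3 -1. ] M [ 0.03  0.01 -0.03]
ay 0.26 then cm dx -0.00 dy 6.52 dz 0.10
```

View pics/scene10a.png

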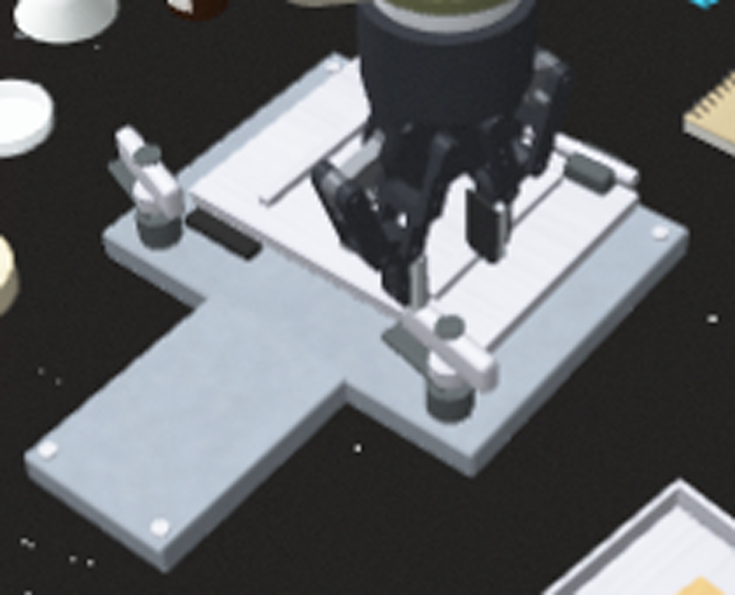

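The lid's front edge lies down on the press, running from (190,195) to (470,345), and the gripper is above the right nut with its cap at (450,327). I'll go down and close gently.

jog_arm(
  rows=[
    {"hand": 0.5,"dx": 0,"dy": 1.5,"dz": 0.05,"ax": 0,"ay": 0,"az": 0},
    {"hand": 0.5,"dx": 0,"dy": 2,"dz": 0,"ax": 0,"ay": 0,"az": 0},
    {"hand": 0.5,"dx": 0,"dy": 1.5,"dz": 0,"ax": 0,"ay": 0,"az": 0},
    {"hand": 0.5,"dx": 0,"dy": 1,"dz": 0,"ax": 0,"ay": 0,"az": 0},
    {"hand": 0.5,"dx": 0,"dy": 0.4,"dz": 0,"ax": 0,"ay": 0,"az": 0},
  ],
)

```text
time_s: 15.33
position: [0.5472, 0.2112, 0.0558]
tool_rot: [[0.149, -0.002, 0.989], [-0.989, -0.0, 0.149], [0.0, -1.0, -0.002]]
ft_force: [0.4, 0.6, 0.0]
grip_width: 0.0427
```

jog_arm(
  rows=[
    {"hand": 0.35,"dx": 0,"dy": 0,"dz": 0,"ax": 0,"ay": 0,"az": 0},
    {"hand": 0.25,"dx": 0,"dy": 0,"dz": 0,"ax": 0,"ay": 0,"az": 0},
    {"hand": 0.2,"dx": 0,"dy": 0,"dz": 0,"ax": 0,"ay": 0,"az": 0},
    {"hand": 0.2,"dx": 0,"dy": 0,"dz": 0,"ax": 0,"ay": 0,"az": 0},
    {"hand": 0.2,"dx": 0,"dy": 0,"dz": 0,"ax": 0,"ay": 0,"az": 0},
  ],
  newtons=20,
)

```text
time_s: 15.75
position: [0.5487, 0.2123, 0.0582]
tool_rot: [[0.15, 0.003, 0.989], [-0.989, 0.0, 0.15], [0.0, -1.0, 0.003]]
ft_force: [-0.1, -1.7, 6.9]
grip_width: 0.0172
```

```bash
python3 -c "
from h import *
to(.547,.212,.053,-81.5)
cv2.imwrite('pics/scene11.png',imaging.get_image('scene')[:,:,::-1])
crop('pics/scene11.png','pics/scene11a.png',260,190,370,300,5)"
```

```text
t 15.75 p [0.5487 0.2123 0.0582] h -81.36 tilt 0.19 w 0.017152649413579166 F [-0.1 -1.7  6.9] M [-0.27  0.03 -0.01]
ay 0.14 then cm dx 0.01 dy 0.52 dz -0.17
```

View pics/scene11a.png

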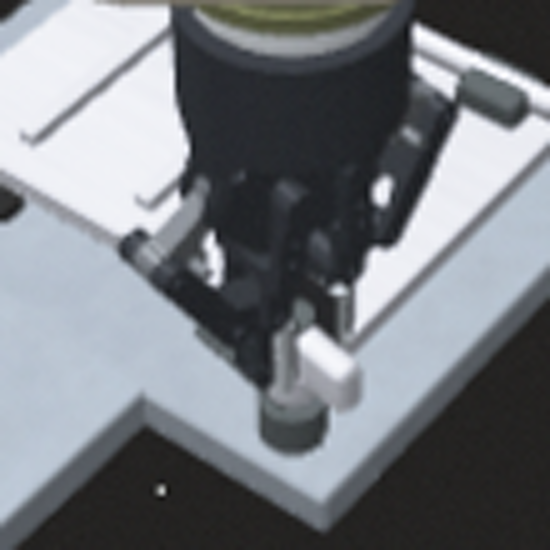

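The fingertips seem to press on the nut's white collar: Fz is 7 N and the tool was pushed up about 4 mm. I'll raise it and then close on the bar.

jog_arm(
  rows=[
    {"hand": 0.3,"dx": 0,"dy": -0.7,"dz": 0,"ax": 0,"ay": 0,"az": 0},
    {"hand": 0.3,"dx": 0,"dy": 0,"dz": 0,"ax": 0,"ay": 0,"az": 0},
    {"hand": 0.3,"dx": 0,"dy": 0,"dz": 0,"ax": 0,"ay": 0,"az": 0},
    {"hand": 0.3,"dx": 0,"dy": 0,"dz": 0,"ax": 0,"ay": 0,"az": 0},
    {"hand": 0.3,"dx": 0,"dy": 0,"dz": 0,"ax": 0,"ay": 0,"az": 0},
  ],
)

```text
time_s: 16.22
position: [0.5476, 0.2125, 0.0634]
tool_rot: [[0.15, -0.0, 0.989], [-0.989, -0.0, 0.15], [-0.0, -1.0, -0.0]]
ft_force: [0.0, 0.5, 0.7]
grip_width: 0.0257
```

```bash
python3 -c "
from h import *
to(.547,.212,.061,-81.5)"
```

```text
t 16.22 p [0.5476 0.2125 0.0634] h -81.37 tilt 0.02 w 0.025691293112548537 F [0.  0.5 0.7] M [ 0.01 -0.    0.01]
ay 0.13 then cm dx 0.04 dy 0.24 dz -0.07
```

jog_arm(
  rows=[
    {"hand": 0.2,"dx": 0,"dy": 0.1,"dz": 0,"ax": 0,"ay": 0,"az": 0},
    {"hand": 0.15,"dx": 0,"dy": 0,"dz": 0,"ax": 0,"ay": 0,"az": 0},
    {"hand": 0.1,"dx": 0,"dy": 0,"dz": 0,"ax": 0,"ay": 0,"az": 0},
    {"hand": 0.05,"dx": 0,"dy": 0,"dz": 0,"ax": 0,"ay": 0,"az": 0},
    {"hand": 0.05,"dx": 0,"dy": 0,"dz": 0,"ax": 0,"ay": 0,"az": 0},
  ],
  newtons=30,
)

```text
time_s: 16.63
position: [0.5483, 0.2125, 0.0626]
tool_rot: [[0.15, 0.001, 0.989], [-0.989, 0.0, 0.15], [-0.0, -1.0, 0.001]]
ft_force: [5.6, 1.2, -0.9]
grip_width: 0.0126
```

```bash
python3 -c "
from h import *
to(.547,.212,.061,-81.5)"
```

```text
t 16.63 p [0.5483 0.2125 0.0626] h -81.38 tilt 0.08 w 0.012628035456464994 F [ 5.6  1.2 -0.9] M [ 0.25 -0.88 -0.09]
ay 0.12 then cm dx 0.03 dy 0.16 dz -0.14
```

jog_arm(
  rows=[
    {"hand": 0.05,"dx": 0,"dy": 0,"dz": 0.1,"ax": 0,"ay": 2,"az": 0},
    {"hand": 0.05,"dx": 0,"dy": 0,"dz": 0,"ax": 0,"ay": 4,"az": 0},
    {"hand": 0.05,"dx": 0,"dy": 0,"dz": 0,"ax": 0,"ay": 5,"az": 0},
    {"hand": 0.05,"dx": 0,"dy": 0,"dz": 0,"ax": 0,"ay": 5,"az": 0},
    {"hand": 0.05,"dx": 0,"dy": 0,"dz": 0,"ax": 0,"ay": 4,"az": 0},
  ],
)

```text
time_s: 17.05
position: [0.5482, 0.2125, 0.0625]
tool_rot: [[-0.201, -0.001, 0.98], [-0.98, -0.0, -0.201], [0.001, -1.0, -0.001]]
ft_force: [0.2, 0.4, 1.3]
grip_width: 0.0131
```

```bash
python3 -c "
from h import *
to(.547,.212,.061,-159.7)"
```

```text
t 17.05 p [0.5482 0.2125 0.0625] h -101.6 tilt 0.08 w 0.013094507021010155 F [0.2 0.4 1.3] M [ 0.05 -0.12  0.1 ]
ay 58.1 then cm dx 0.13 dy 0.15 dz 0.01
```

Low side force, and the moment of 0.1 N m matches the nut's friction, so it's turning. I'll continue.

jog_arm(
  rows=[
    {"hand": 0.05,"dx": 0,"dy": 0,"dz": 0,"ax": 0,"ay": 4,"az": 0},
    {"hand": 0.05,"dx": 0,"dy": 0,"dz": 0,"ax": 0,"ay": 5,"az": 0},
    {"hand": 0.05,"dx": 0,"dy": 0,"dz": 0,"ax": 0,"ay": 5,"az": 0},
    {"hand": 0.05,"dx": 0,"dy": 0,"dz": 0,"ax": 0,"ay": 5,"az": 0},
    {"hand": 0.05,"dx": 0,"dy": 0,"dz": 0,"ax": 0,"ay": 5,"az": 0},
  ],
)

```text
time_s: 17.47
position: [0.5479, 0.2126, 0.0625]
tool_rot: [[-0.582, -0.002, 0.813], [-0.813, -0.0, -0.582], [0.001, -1.0, -0.001]]
ft_force: [-1.2, 0.8, 2.8]
grip_width: 0.0128
```

jog_arm(
  rows=[
    {"hand": 0.05,"dx": 0,"dy": 0,"dz": 0,"ax": 0,"ay": 5,"az": 0},
    {"hand": 0.05,"dx": 0,"dy": 0,"dz": 0,"ax": 0,"ay": 5,"az": 0},
    {"hand": 0.05,"dx": 0,"dy": 0,"dz": 0,"ax": 0,"ay": 5,"az": 0},
    {"hand": 0.05,"dx": 0,"dy": 0,"dz": 0,"ax": 0,"ay": 5,"az": 0},
    {"hand": 0.05,"dx": 0,"dy": 0,"dz": 0,"ax": 0,"ay": 5,"az": 0},
  ],
)

```text
time_s: 17.88
position: [0.5477, 0.2129, 0.0625]
tool_rot: [[-0.871, -0.002, 0.491], [-0.491, 0.0, -0.871], [0.002, -1.0, -0.001]]
ft_force: [-1.5, 3.1, 1.8]
grip_width: 0.0133
```

```bash
python3 -c "
from h import *
to(.547,.212,.061,-159.7)"
```

```text
t 17.88 p [0.5477 0.2129 0.0625] h -150.6 tilt 0.13 w 0.013268230670999191 F [-1.5  3.1  1.8] M [0.34 0.19 0.1 ]
ay 9.1 then cm dx 0.10 dy 0.15 dz 0.06
```

jog_arm(
  rows=[
    {"hand": 0.05,"dx": 0,"dy": 0,"dz": 0,"ax": 0,"ay": 4,"az": 0},
    {"hand": 0.05,"dx": 0,"dy": 0,"dz": 0,"ax": 0,"ay": 3,"az": 0},
    {"hand": 0.05,"dx": 0,"dy": 0,"dz": 0,"ax": 0,"ay": 2,"az": 0},
    {"hand": 0.05,"dx": 0,"dy": 0,"dz": 0,"ax": 0,"ay": 1,"az": 0},
    {"hand": 0.05,"dx": 0,"dy": 0,"dz": 0,"ax": 0,"ay": 0,"az": 0},
  ],
)

```text
time_s: 18.3
position: [0.5477, 0.2129, 0.0625]
tool_rot: [[-0.942, -0.002, 0.336], [-0.336, 0.0, -0.942], [0.002, -1.0, -0.001]]
ft_force: [-3.6, 3.4, 3.5]
grip_width: 0.0129
```

```bash
python3 -c "
from h import *
to(.547,.212,.061,-159.7)"
```

```text
t 18.3 p [0.5477 0.2129 0.0625] h -160.37 tilt 0.13 w 0.01288504871656407 F [-3.6  3.4  3.5] M [0.55 0.59 0.04]
ay -0.67 then cm dx 0.10 dy 0.15 dz 0.06
```

No stop torque yet, so I'll turn a little more in small steps.

jog_arm(
  rows=[
    {"hand": 0.05,"dx": 0,"dy": 0,"dz": 0,"ax": 0,"ay": 1,"az": 0},
    {"hand": 0.05,"dx": 0,"dy": 0,"dz": 0,"ax": 0,"ay": 1,"az": 0},
    {"hand": 0.05,"dx": 0,"dy": 0,"dz": 0,"ax": 0,"ay": 0,"az": 0},
    {"hand": 0.05,"dx": 0,"dy": 0,"dz": 0,"ax": 0,"ay": 0,"az": 0},
    {"hand": 0.05,"dx": 0,"dy": 0,"dz": 0,"ax": 0,"ay": 0,"az": 0},
  ],
)

```text
time_s: 18.72
position: [0.5477, 0.2129, 0.0625]
tool_rot: [[-0.953, -0.002, 0.304], [-0.304, 0.0, -0.953], [0.002, -1.0, -0.001]]
ft_force: [-4.2, 3.9, 3.4]
grip_width: 0.0132
```

```bash
python3 -c "
from h import *
to(.547,.212,.061,-159.7)"
```

```text
t 18.72 p [0.5477 0.2129 0.0625] h -162.31 tilt 0.12 w 0.013178961204925912 F [-4.2  3.9  3.4] M [0.59 0.65 0.03]
ay -2.61 then cm dx 0.10 dy 0.15 dz 0.06
```

jog_arm(
  rows=[
    {"hand": 0.05,"dx": 0,"dy": 0,"dz": 0,"ax": 0,"ay": 1.5,"az": 0},
    {"hand": 0.05,"dx": 0,"dy": 0,"dz": 0,"ax": 0,"ay": 1.5,"az": 0},
    {"hand": 0.05,"dx": 0,"dy": 0,"dz": 0,"ax": 0,"ay": 0,"az": 0},
    {"hand": 0.05,"dx": 0,"dy": 0,"dz": 0,"ax": 0,"ay": 0,"az": 0},
    {"hand": 0.05,"dx": 0,"dy": 0,"dz": 0,"ax": 0,"ay": 0,"az": 0},
  ],
)

```text
time_s: 19.13
position: [0.5478, 0.213, 0.0625]
tool_rot: [[-0.967, -0.002, 0.254], [-0.254, 0.0, -0.967], [0.002, -1.0, -0.001]]
ft_force: [-4.7, 4.3, 3.3]
grip_width: 0.0131
```

```bash
python3 -c "
from h import *
to(.547,.212,.061,-159.7)
cv2.imwrite('pics/scene12.png',imaging.get_image('scene')[:,:,::-1])
crop('pics/scene12.png','pics/scene12a.png',260,190,370,300,5)"
```

```text
t 19.13 p [0.5478 0.213  0.0625] h -165.26 tilt 0.12 w 0.013131594270339565 F [-4.7  4.3  3.3] M [0.62 0.6  0.47]
ay -5.56 then cm dx 0.11 dy 0.15 dz 0.07
```

View pics/scene12a.png

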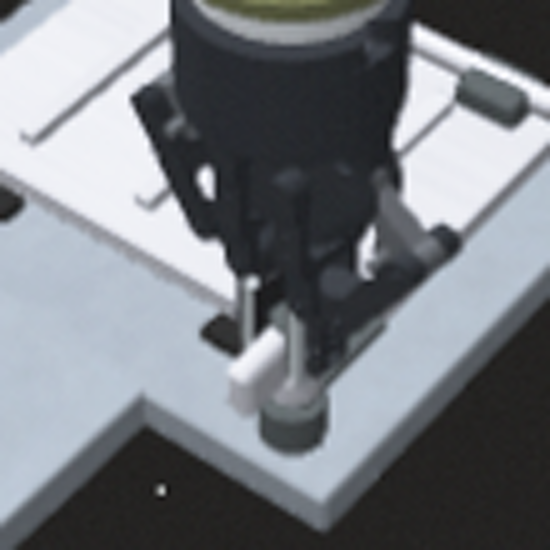

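The bar, with its near end at (240,385), is now aligned with the press's x axis, and the moment jumped to 0.47 N m, so the stop is reached. I'll nudge it a bit more to confirm, then release and go up.

jog_arm(
  rows=[
    {"hand": 0.05,"dx": 0,"dy": 0,"dz": 0,"ax": 0,"ay": 1,"az": 0},
    {"hand": 0.05,"dx": 0,"dy": 0,"dz": 0,"ax": 0,"ay": 0,"az": 0},
    {"hand": 0.05,"dx": 0,"dy": 0,"dz": 0,"ax": 0,"ay": 0,"az": 0},
    {"hand": 0.05,"dx": 0,"dy": 0,"dz": 0,"ax": 0,"ay": 0,"az": 0},
    {"hand": 0.05,"dx": 0,"dy": 0,"dz": 0,"ax": 0,"ay": 0,"az": 0},
  ],
)

```text
time_s: 19.6
position: [0.5477, 0.213, 0.0625]
tool_rot: [[-0.971, -0.002, 0.238], [-0.238, 0.0, -0.971], [0.002, -1.0, -0.001]]
ft_force: [-4.9, 3.6, 3.8]
grip_width: 0.0134
```

```bash
python3 -c "
from h import *
to(.547,.212,.061,-159.7)"
```

```text
t 19.6 p [0.5477 0.213  0.0625] h -166.23 tilt 0.12 w 0.01344462973624048 F [-4.9  3.6  3.8] M [0.61 0.63 0.63]
ay -6.53 then cm dx 0.10 dy 0.15 dz 0.07
```

jog_arm(
  rows=[
    {"hand": 0.4,"dx": 0,"dy": 0,"dz": 0,"ax": 0,"ay": 0,"az": 0},
    {"hand": 0.5,"dx": 0,"dy": 0,"dz": 0,"ax": 0,"ay": 0,"az": 0},
    {"hand": 0.5,"dx": 0,"dy": 0,"dz": 0,"ax": 0,"ay": 0,"az": 0},
    {"hand": 0.5,"dx": 0,"dy": -1,"dz": 0,"ax": 0,"ay": 0,"az": 0},
    {"hand": 0.5,"dx": 0,"dy": -2,"dz": 0,"ax": 0,"ay": 0,"az": 0},
  ],
)

```text
time_s: 20.02
position: [0.5478, 0.2121, 0.0914]
tool_rot: [[-0.972, -0.004, 0.235], [-0.235, -0.001, -0.972], [0.004, -1.0, -0.0]]
ft_force: [-0.4, -0.6, 0.8]
grip_width: 0.0427
```

jog_arm(
  rows=[
    {"hand": 0.5,"dx": 0,"dy": -3,"dz": 0,"ax": 0,"ay": 0,"az": 0},
    {"hand": 0.5,"dx": 0,"dy": -2,"dz": 0,"ax": 0,"ay": 0,"az": 0},
    {"hand": 0.5,"dx": 0,"dy": -1,"dz": 0,"ax": 0,"ay": -7,"az": 0},
    {"hand": 0.5,"dx": 0,"dy": 0,"dz": 0,"ax": 0,"ay": -7,"az": 0},
    {"hand": 0.5,"dx": 0,"dy": 0,"dz": 0,"ax": 0,"ay": -7,"az": 0},
  ],
)

```text
time_s: 20.43
position: [0.5492, 0.2124, 0.1543]
tool_rot: [[-0.819, 0.002, 0.573], [-0.573, 0.0, -0.819], [-0.002, -1.0, 0.001]]
ft_force: [-0.2, -0.3, -0.3]
grip_width: 0.0425
```

jog_arm(
  rows=[
    {"hand": 0.5,"dx": 0,"dy": 0,"dz": 0,"ax": 0,"ay": -7,"az": 0},
    {"hand": 0.5,"dx": 0,"dy": 0,"dz": 0,"ax": 0,"ay": -7,"az": 0},
    {"hand": 0.5,"dx": 0,"dy": 0,"dz": 0,"ax": 0,"ay": -7,"az": 0},
    {"hand": 0.5,"dx": 0,"dy": 0,"dz": 0,"ax": 0,"ay": -7,"az": 0},
    {"hand": 0.5,"dx": 0,"dy": 0,"dz": 0,"ax": 0,"ay": -7,"az": 0},
  ],
)

```text
time_s: 20.85
position: [0.5489, 0.2124, 0.1533]
tool_rot: [[-0.343, 0.001, 0.94], [-0.94, -0.0, -0.343], [-0.0, -1.0, 0.001]]
ft_force: [0.4, -0.1, 0.3]
grip_width: 0.0426
```

jog_arm(
  rows=[
    {"hand": 0.5,"dx": 0,"dy": 0,"dz": 0,"ax": 0,"ay": -7,"az": 0},
    {"hand": 0.5,"dx": 0,"dy": 0,"dz": 0,"ax": 0,"ay": -7,"az": 0},
    {"hand": 0.5,"dx": 0,"dy": 0,"dz": 0,"ax": 0,"ay": -6,"az": 0},
    {"hand": 0.5,"dx": 0,"dy": 0,"dz": 0,"ax": 0,"ay": 0,"az": 0},
    {"hand": 0.5,"dx": 0,"dy": 0,"dz": 0,"ax": 0,"ay": 0,"az": 0},
  ],
)

```text
time_s: 21.27
position: [0.5488, 0.2124, 0.1531]
tool_rot: [[-0.01, 0.001, 1.0], [-1.0, -0.0, -0.01], [0.0, -1.0, 0.001]]
ft_force: [-0.2, -0.4, -0.1]
grip_width: 0.0424
```

```bash
python3 -c "
from h import *
to(.4745,.409,.13,-89.2)
cv2.imwrite('pics/scene13.png',imaging.get_image('scene')[:,:,::-1])
crop('pics/scene13.png','pics/scene13a.png',190,160,400,330,3.5)"
```

```text
t 21.27 p [0.5488 0.2124 0.1531] h -90.56 tilt 0.03 w 0.042440717452249296 F [-0.2 -0.4 -0.1] M [ 0.05 -0.   -0.02]
ay -1.36 then cm dx -19.76 dy 2.31 dz -7.16
```

View pics/scene13a.png

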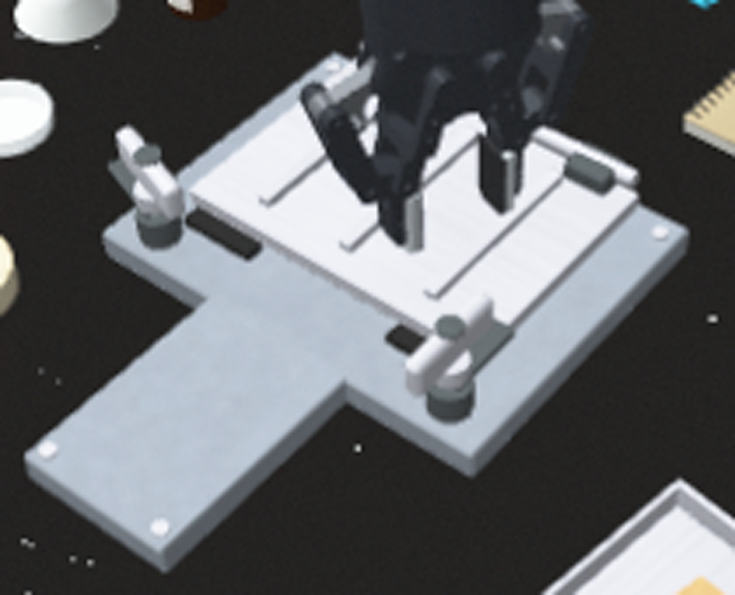

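The right nut is turned, with its dog at (495,345) over the lid's front corner. Now the left nut.

```bash
python3 -c "
from h import *
to(.4753,.4098,.10,-90.5)"
```

```text
t 21.32 p [0.5488 0.2125 0.153 ] h -90.57 tilt 0.03 w 0.04251828550620879 F [-0.4  0.1  0.2] M [-0.05  0.05  0.03]
ay -0.07 then cm dx -19.67 dy 5.30 dz -7.52
```

jog_arm(
  rows=[
    {"hand": 0.5,"dx": -1.5,"dy": 0,"dz": -0.6,"ax": 0,"ay": 0,"az": 0},
    {"hand": 0.5,"dx": -2.7,"dy": 0,"dz": -1,"ax": 0,"ay": 0,"az": 0},
    {"hand": 0.5,"dx": -3,"dy": 0,"dz": -1.1,"ax": 0,"ay": 0,"az": 0},
    {"hand": 0.5,"dx": -3,"dy": 0,"dz": -1.1,"ax": 0,"ay": 0,"az": 0},
    {"hand": 0.5,"dx": -3,"dy": 0,"dz": -1.1,"ax": 0,"ay": 0,"az": 0},
  ],
)

```text
time_s: 21.73
position: [0.5001, 0.346, 0.1528]
tool_rot: [[-0.01, 0.0, 1.0], [-1.0, 0.0, -0.01], [-0.0, -1.0, 0.0]]
ft_force: [0.5, 0.6, 1.1]
grip_width: 0.0427
```

jog_arm(
  rows=[
    {"hand": 0.5,"dx": -3,"dy": 0,"dz": -1.1,"ax": 0,"ay": 0,"az": 0},
    {"hand": 0.5,"dx": -2,"dy": 0,"dz": -0.8,"ax": 0,"ay": 0,"az": 0},
    {"hand": 0.5,"dx": -1.5,"dy": 1,"dz": -0.5,"ax": 0,"ay": 0,"az": 0},
    {"hand": 0.5,"dx": 0,"dy": 2,"dz": 0,"ax": 0,"ay": 0,"az": 0},
    {"hand": 0.5,"dx": 0,"dy": 1,"dz": 0,"ax": 0,"ay": 0,"az": 0},
  ],
)

```text
time_s: 22.15
position: [0.476, 0.4105, 0.1109]
tool_rot: [[-0.007, -0.002, 1.0], [-1.0, -0.001, -0.007], [0.001, -1.0, -0.002]]
ft_force: [0.6, -1.3, -0.8]
grip_width: 0.043
```

```bash
python3 -c "
from h import *
to(.4753,.4098,.0625,-90)
cv2.imwrite('pics/scene14.png',imaging.get_image('scene')[:,:,::-1])
crop('pics/scene14.png','pics/scene14a.png',180,140,320,280,4)"
```

```text
t 22.15 p [0.476  0.4105 0.1109] h -90.42 tilt 0.11 w 0.043007535725967404 F [ 0.6 -1.3 -0.8] M [-0.    0.05 -0.01]
ay -0.42 then cm dx 0.07 dy 4.84 dz -0.07
```

View pics/scene14a.png

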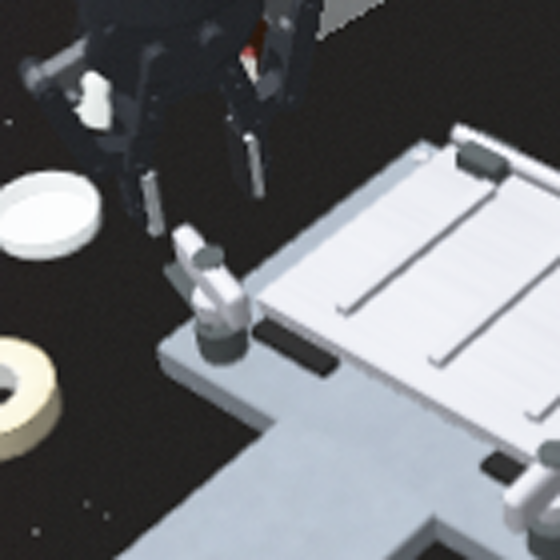

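jog_arm(
  rows=[
    {"hand": 0.5,"dx": 0,"dy": 1.2,"dz": -0.05,"ax": 0,"ay": 0,"az": 0},
    {"hand": 0.5,"dx": 0,"dy": 1.8,"dz": 0,"ax": 0,"ay": 0,"az": 0},
    {"hand": 0.5,"dx": 0,"dy": 1.2,"dz": 0,"ax": 0,"ay": 0,"az": 0},
    {"hand": 0.5,"dx": 0,"dy": 0.5,"dz": 0,"ax": 0,"ay": 0,"az": 0},
    {"hand": 0.4,"dx": 0,"dy": 0,"dz": 0,"ax": 0,"ay": 0,"az": 0},
  ],
)

```text
time_s: 22.62
position: [0.4766, 0.4093, 0.0649]
tool_rot: [[-0.008, -0.002, 1.0], [-1.0, -0.001, -0.008], [0.001, -1.0, -0.002]]
ft_force: [0.0, -0.0, -0.1]
grip_width: 0.0344
```

```bash
python3 -c "
from h import *
to(.4753,.4098,.0625,-90)"
```

```text
t 22.62 p [0.4766 0.4093 0.0649] h -90.47 tilt 0.1 w 0.03438723932525297 F [ 0.  -0.  -0.1] M [-0.04  0.08  0.  ]
ay -0.47 then cm dx -0.05 dy 0.24 dz -0.13
```

jog_arm(
  rows=[
    {"hand": 0.3,"dx": -0.05,"dy": 0.15,"dz": -0.15,"ax": 0,"ay": 0,"az": 0},
    {"hand": 0.2,"dx": 0,"dy": 0,"dz": 0,"ax": 0,"ay": 0,"az": 0},
    {"hand": 0.12,"dx": 0,"dy": 0,"dz": 0,"ax": 0,"ay": 0,"az": 0},
    {"hand": 0.05,"dx": 0,"dy": 0,"dz": 0,"ax": 0,"ay": 0,"az": 0},
    {"hand": 0.05,"dx": 0,"dy": 0,"dz": 0,"ax": 0,"ay": 0,"az": 0},
  ],
  newtons=30,
)

```text
time_s: 23.03
position: [0.4751, 0.4107, 0.0649]
tool_rot: [[-0.007, 0.001, 1.0], [-1.0, 0.0, -0.007], [-0.0, -1.0, 0.001]]
ft_force: [-1.8, -0.6, 5.5]
grip_width: 0.0131
```

```bash
python3 -c "
from h import *
to(.4753,.4098,.0625,-90)"
```

```text
t 23.03 p [0.4751 0.4107 0.0649] h -90.37 tilt 0.05 w 0.01312667290746616 F [-1.8 -0.6  5.5] M [-0.19  0.3   0.  ]
ay -0.37 then cm dx 0.09 dy 0.24 dz 0.02
```

Gripped at 13 mm. Turning clockwise.

jog_arm(
  rows=[
    {"hand": 0.05,"dx": 0,"dy": -0.1,"dz": 0,"ax": 0,"ay": 2,"az": 0},
    {"hand": 0.05,"dx": 0,"dy": 0,"dz": 0,"ax": 0,"ay": 4,"az": 0},
    {"hand": 0.05,"dx": 0,"dy": 0,"dz": 0,"ax": 0,"ay": 5,"az": 0},
    {"hand": 0.05,"dx": 0,"dy": 0,"dz": 0,"ax": 0,"ay": 5,"az": 0},
    {"hand": 0.05,"dx": 0,"dy": 0,"dz": 0,"ax": 0,"ay": 5,"az": 0},
  ],
)

```text
time_s: 23.45
position: [0.4752, 0.4106, 0.0651]
tool_rot: [[-0.368, 0.001, 0.93], [-0.93, 0.0, -0.368], [-0.0, -1.0, 0.0]]
ft_force: [0.1, 0.8, -1.2]
grip_width: 0.0131
```

jog_arm(
  rows=[
    {"hand": 0.05,"dx": 0,"dy": 0,"dz": 0,"ax": 0,"ay": 5,"az": 0},
    {"hand": 0.05,"dx": 0,"dy": 0,"dz": 0,"ax": 0,"ay": 5,"az": 0},
    {"hand": 0.05,"dx": 0,"dy": 0,"dz": 0,"ax": 0,"ay": 5,"az": 0},
    {"hand": 0.05,"dx": 0,"dy": 0,"dz": 0,"ax": 0,"ay": 5,"az": 0},
    {"hand": 0.05,"dx": 0,"dy": 0,"dz": 0,"ax": 0,"ay": 5,"az": 0},
  ],
)

```text
time_s: 23.87
position: [0.4754, 0.4105, 0.0651]
tool_rot: [[-0.727, 0.001, 0.687], [-0.687, -0.0, -0.727], [-0.001, -1.0, 0.001]]
ft_force: [1.1, -1.5, -1.5]
grip_width: 0.0132
```

```bash
python3 -c "
from h import *
to(.4753,.4098,.0625,-159.7)"
```

```text
t 23.87 p [0.4754 0.4105 0.0651] h -136.61 tilt 0.05 w 0.013200885909852914 F [ 1.1 -1.5 -1.5] M [-0.04 -0.12  0.07]
ay 23.09 then cm dx 0.03 dy 0.26 dz 0.06
```

jog_arm(
  rows=[
    {"hand": 0.05,"dx": 0,"dy": 0,"dz": 0,"ax": 0,"ay": 5,"az": 0},
    {"hand": 0.05,"dx": 0,"dy": 0,"dz": 0,"ax": 0,"ay": 5,"az": 0},
    {"hand": 0.05,"dx": 0,"dy": 0,"dz": 0,"ax": 0,"ay": 5,"az": 0},
    {"hand": 0.05,"dx": 0,"dy": 0,"dz": 0,"ax": 0,"ay": 4,"az": 0},
    {"hand": 0.05,"dx": 0,"dy": 0,"dz": 0,"ax": 0,"ay": 2,"az": 0},
  ],
)

```text
time_s: 24.28
position: [0.4755, 0.4103, 0.065]
tool_rot: [[-0.924, 0.001, 0.381], [-0.381, -0.0, -0.924], [-0.001, -1.0, 0.001]]
ft_force: [0.9, -1.4, -1.4]
grip_width: 0.0131
```

jog_arm(
  rows=[
    {"hand": 0.05,"dx": 0,"dy": 0,"dz": 0,"ax": 0,"ay": 1,"az": 0},
    {"hand": 0.05,"dx": 0,"dy": 0,"dz": 0,"ax": 0,"ay": 1,"az": 0},
    {"hand": 0.05,"dx": 0,"dy": 0,"dz": 0,"ax": 0,"ay": 1,"az": 0},
    {"hand": 0.05,"dx": 0,"dy": 0,"dz": 0,"ax": 0,"ay": 0,"az": 0},
    {"hand": 0.05,"dx": 0,"dy": 0,"dz": 0,"ax": 0,"ay": 0,"az": 0},
  ],
)

```text
time_s: 24.7
position: [0.4754, 0.4104, 0.0651]
tool_rot: [[-0.942, 0.001, 0.336], [-0.336, -0.0, -0.942], [-0.001, -1.0, 0.0]]
ft_force: [3.5, -2.5, -0.9]
grip_width: 0.0133
```

```bash
python3 -c "
from h import *
to(.4753,.4098,.0625,-159.7)"
```

```text
t 24.7 p [0.4754 0.4104 0.0651] h -160.36 tilt 0.05 w 0.013285901560146283 F [ 3.5 -2.5 -0.9] M [-0.44 -0.64  0.  ]
ay -0.66 then cm dx 0.03 dy 0.26 dz 0.05
```

jog_arm(
  rows=[
    {"hand": 0.05,"dx": 0,"dy": 0,"dz": 0,"ax": 0,"ay": 1.5,"az": 0},
    {"hand": 0.05,"dx": 0,"dy": 0,"dz": 0,"ax": 0,"ay": 1.5,"az": 0},
    {"hand": 0.05,"dx": 0,"dy": 0,"dz": 0,"ax": 0,"ay": 1,"az": 0},
    {"hand": 0.05,"dx": 0,"dy": 0,"dz": 0,"ax": 0,"ay": 0,"az": 0},
    {"hand": 0.05,"dx": 0,"dy": 0,"dz": 0,"ax": 0,"ay": 0,"az": 0},
  ],
)

```text
time_s: 25.12
position: [0.4755, 0.4103, 0.0651]
tool_rot: [[-0.963, 0.001, 0.27], [-0.27, -0.0, -0.963], [-0.001, -1.0, 0.001]]
ft_force: [4.3, -3.4, -1.6]
grip_width: 0.013
```

```bash
python3 -c "
from h import *
to(.4753,.4098,.0625,-159.7)"
```

```text
t 25.12 p [0.4755 0.4103 0.0651] h -164.34 tilt 0.05 w 0.012975175904684234 F [ 4.3 -3.4 -1.6] M [-0.53 -0.64  0.24]
ay -4.64 then cm dx 0.03 dy 0.26 dz 0.04
```

jog_arm(
  rows=[
    {"hand": 0.05,"dx": 0,"dy": 0,"dz": 0,"ax": 0,"ay": 1,"az": 0},
    {"hand": 0.05,"dx": 0,"dy": 0,"dz": 0,"ax": 0,"ay": 1,"az": 0},
    {"hand": 0.05,"dx": 0,"dy": 0,"dz": 0,"ax": 0,"ay": 0,"az": 0},
    {"hand": 0.05,"dx": 0,"dy": 0,"dz": 0,"ax": 0,"ay": 0,"az": 0},
    {"hand": 0.05,"dx": 0,"dy": 0,"dz": 0,"ax": 0,"ay": 0,"az": 0},
  ],
)

```text
time_s: 25.53
position: [0.4754, 0.4103, 0.0651]
tool_rot: [[-0.972, 0.001, 0.237], [-0.237, -0.001, -0.972], [-0.001, -1.0, 0.001]]
ft_force: [4.8, -2.9, -1.5]
grip_width: 0.0129
```

```bash
python3 -c "
from h import *
to(.4753,.4098,.0625,-159.7)"
```

```text
t 25.53 p [0.4754 0.4103 0.0651] h -166.29 tilt 0.06 w 0.012932471257924011 F [ 4.8 -2.9 -1.5] M [-0.53 -0.65  0.62]
ay -6.59 then cm dx 0.03 dy 0.26 dz 0.04
```

The stop torque is 0.62 N m, the same as on the right nut. I'll release, go up and retreat clear for a final look.

jog_arm(
  rows=[
    {"hand": 0.4,"dx": 0,"dy": 0,"dz": 0,"ax": 0,"ay": 0,"az": 0},
    {"hand": 0.5,"dx": 0,"dy": 0,"dz": 0,"ax": 0,"ay": 0,"az": 0},
    {"hand": 0.5,"dx": 0,"dy": 0,"dz": 0,"ax": 0,"ay": 0,"az": 0},
    {"hand": 0.5,"dx": 0,"dy": -1,"dz": 0,"ax": 0,"ay": 0,"az": 0},
    {"hand": 0.5,"dx": 0,"dy": -2,"dz": 0,"ax": 0,"ay": 0,"az": 0},
  ],
)

```text
time_s: 25.95
position: [0.4739, 0.4102, 0.0938]
tool_rot: [[-0.972, -0.004, 0.236], [-0.236, -0.002, -0.972], [0.005, -1.0, 0.001]]
ft_force: [-0.8, 0.0, 1.0]
grip_width: 0.0425
```

jog_arm(
  rows=[
    {"hand": 0.5,"dx": 0,"dy": -3,"dz": 0,"ax": 0,"ay": 0,"az": 0},
    {"hand": 0.5,"dx": 0,"dy": -3,"dz": 0,"ax": 0,"ay": 0,"az": 0},
    {"hand": 0.5,"dx": 0,"dy": -3,"dz": 0,"ax": 0,"ay": 0,"az": 0},
    {"hand": 0.5,"dx": 1,"dy": -3,"dz": -1,"ax": 0,"ay": 0,"az": 0},
    {"hand": 0.5,"dx": 2,"dy": -1,"dz": -2,"ax": 0,"ay": 0,"az": 0},
  ],
)

```text
time_s: 26.37
position: [0.441, 0.4324, 0.2305]
tool_rot: [[-0.973, 0.007, 0.233], [-0.233, 0.004, -0.973], [-0.008, -1.0, -0.003]]
ft_force: [0.5, 0.1, 0.1]
grip_width: 0.0424
```

jog_arm(
  rows=[
    {"hand": 0.5,"dx": 2.5,"dy": 0,"dz": -2,"ax": 0,"ay": 0,"az": 0},
    {"hand": 0.5,"dx": 2.5,"dy": 0,"dz": -2,"ax": 0,"ay": 0,"az": 0},
    {"hand": 0.5,"dx": 2.5,"dy": 0,"dz": -2,"ax": 0,"ay": 0,"az": 0},
    {"hand": 0.5,"dx": 2.5,"dy": 0,"dz": -2,"ax": 0,"ay": 0,"az": 0},
    {"hand": 0.5,"dx": 2.5,"dy": 0,"dz": -2,"ax": 0,"ay": 0,"az": 0},
  ],
)

```text
time_s: 26.78
position: [0.292, 0.5008, 0.226]
tool_rot: [[-0.972, 0.0, 0.236], [-0.236, 0.001, -0.972], [-0.0, -1.0, -0.001]]
ft_force: [0.6, 0.9, -0.1]
grip_width: 0.0427
```

jog_arm(
  rows=[
    {"hand": 0.5,"dx": 2.5,"dy": 0,"dz": -2,"ax": 0,"ay": 0,"az": 0},
    {"hand": 0.5,"dx": 1.5,"dy": 0,"dz": -1,"ax": 0,"ay": 0,"az": 0},
    {"hand": 0.5,"dx": 0,"dy": 0,"dz": 0,"ax": 0,"ay": 0,"az": 0},
    {"hand": 0.5,"dx": 0,"dy": 0,"dz": 0,"ax": 0,"ay": 0,"az": 0},
    {"hand": 0.5,"dx": 0,"dy": 0,"dz": 0,"ax": 0,"ay": 0,"az": 0},
  ],
)

```text
time_s: 27.2
position: [0.2484, 0.5199, 0.2255]
tool_rot: [[-0.972, 0.0, 0.235], [-0.235, 0.0, -0.972], [-0.0, -1.0, -0.0]]
ft_force: [0.1, -0.2, -0.8]
grip_width: 0.0425
```

```bash
python3 -c "
from h import *
to(.4753,.4098,.0625,-159.7)
for n in('scene','top'): cv2.imwrite(f'pics/{n}15.png',imaging.get_image(n)[:,:,::-1])
crop('pics/top15.png','pics/top15a.png',190,110,450,330,3)
crop('pics/scene15.png','pics/scene15a.png',190,160,460,450,2)"
```

```text
t 27.2 p [0.2484 0.5199 0.2255] h -166.39 tilt 0.03 w 0.04247721141785189 F [ 0.1 -0.2 -0.8] M [ 0.04 -0.03  0.01]
ay -6.69 then cm dx -17.46 dy 16.30 dz 18.20
```

View pics/scene15a.png

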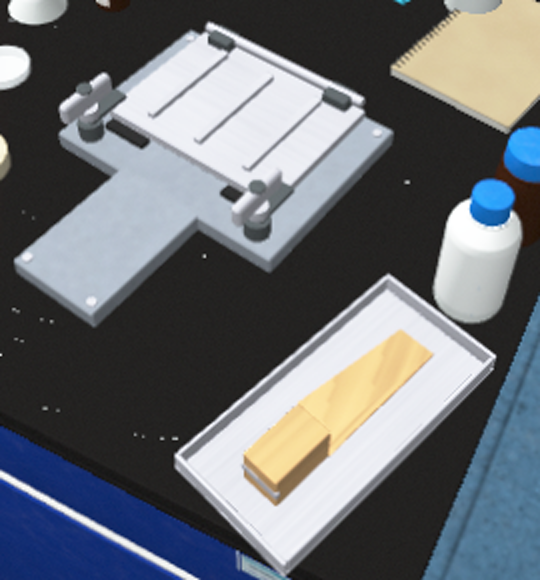

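View pics/top15a.png

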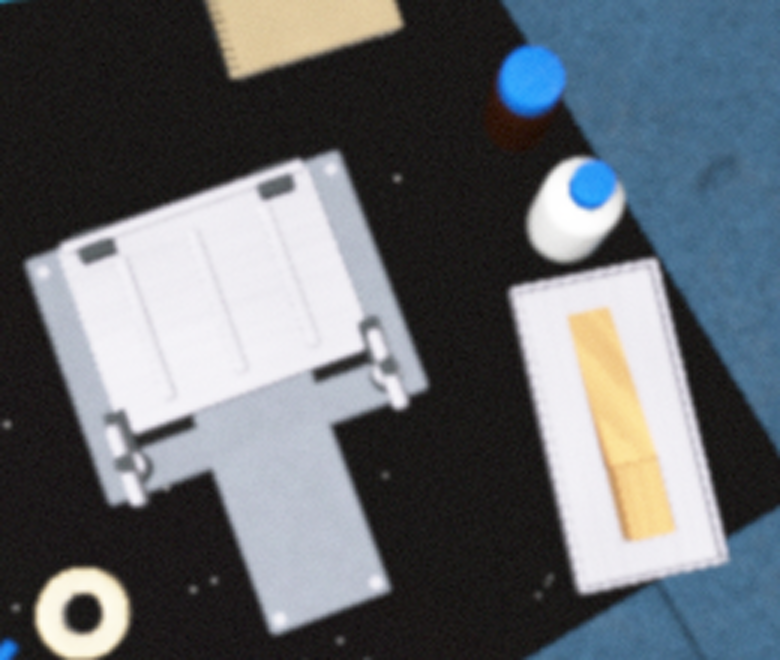

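The lid is shut, the wedge lies flat in the tray, both dogs are over the lid's front corners and nothing else has moved. I'll check the bar angles and bystander shift in numbers, then hand in.

```bash
python3 -c "
from h import *
im=cv2.imread('pics/top15.png'); a=cv2.imread('pics/top0.png')
crop('pics/top15.png','pics/l15.png',215,240,250,290,10);crop('pics/top15.png','pics/r15.png',300,205,335,255,10)
cv2.imwrite('pics/lr15.png',np.hstack([cv2.imread('pics/l15.png'),cv2.imread('pics/r15.png')]))
d=cv2.absdiff(im,a).max(2)
for n,(x,y,r) in dict(tape=(217,315,22),white=(383,178,22),amber=(366,140,17)).items(): print(n,d[y-r:y+r,x-r:x+r].max(),d[y-r:y+r,x-r:x+r].mean())
"
```

```text
tape 14 3.3362603305785123
white 14 3.159607438016529
amber 16 3.8269896193771626
```

View pics/lr15.png

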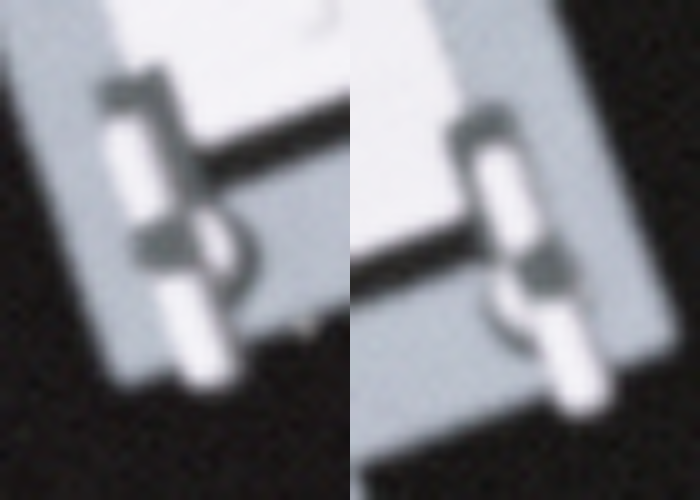

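```bash
python3 -c "
from rig import job
print(job.close_job())"
```

```text
the job is handed in; nothing more can be done
None
```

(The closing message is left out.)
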